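# Tighten the inlet union of a soil permeability cell

## Task

Tighten the big hex nut on the slanting inlet of the soil test cell, clockwise as seen facing the nut: first with the fingers until its pointer stands at the first, short rib on the flange, and from there with the large spanner, not the fingers, until the nut comes up solid with the pointer at the second, long rib. Then take the spanner off, lay it down flat on its rest or on the bench clear of the cell, lowering it in the gripper rather than dropping it, and let go. Leave the small spanner and the other things on the bench where they are.

Things in the scene. Friction and masses are not known exactly. Their poses are not given: they have to be found in the camera images.
- cell: fixed test cell: black base 250 x 130 x 18 along its x, origin at the underside, base from x = -105 to 145; steel drum (diameter 100, top at height 112) at x = +75; near its -x end a slanting inlet leaning 30 degrees from vertical towards its -x, ending in a fixed round flange (diameter 90, upper face centred at (-65, 0, 115)) that carries the nut and has two ribs on its rim
- short_rib (a point): top of the short radial rib on the flange's rim (first mark, hand tight): 6 wide, from radius 42 to 53, standing 5 above the flange face; 0.70 rad counterclockwise of the long rib, seen facing the nut
- long_rib (a point): top of the long radial rib on the flange's rim (second mark, tight): 6 wide, from radius 42 to 66, standing 5 above the face, on the down-slope side
- nut: captive brass hex nut: origin on its axis at the flange face, z along the axis outwards. Collar diameter 50 to z = 7; hexagon 42 across flats from z = 7 to 33 (top 5 chamfered), corners on its +x and -x axes, flats facing +y and -y (and every 60 degrees); plug diameter 22 to z = 43. Pointer 5 wide along its -x axis from the collar to radius 40, z = 2 to 6. Does not advance; friction 0.22 N m
- coupling (a joint): angle of the nut in rad, growing clockwise seen facing the nut (tightening): -0.70 = pointer at the short rib (hand tight), 0 = pointer at the long rib, solid stop (tight). It starts between -1.55 and -1.25 and stays where it is left
- spanner: the large steel open-ended spanner, lying flat on its rest: 12 thick, origin on its underside, x along it towards the jaw. Straight handle 20 wide from x = -110 to 38; head 74 wide from x = 34; jaw with parallel sides 46 apart (for the 42 nut), floor at x = 52, open at the end, arms to x = 104. About 0.32 kg, centre of mass near x = 0
- spanner_jaw (a point): point of the large spanner that lies on the nut's axis when the jaw is on the nut: x = 80, middle of its thickness (6 above the underside)
- spanner_grip (a point): place to hold the large spanner: mid-thickness of the handle at x = -20, 100 from the jaw point
- rest: fixed rest for the two spanners: board 200 x 220 x 6 with two bars 25 high and 12 wide along its y, at its x = -85 and +44; the spanners lie on the bars along its x, at its y = +52 and -52, origins at x = 0, undersides 25 up; either may hold the large one
- small_spanner: smaller open-ended spanner beside it on the rest, jaw 26 wide, handle 16 wide, 12 thick; too small for the nut; bystander, same frame convention
- tin0: closed round steel sample tin, diameter 57, height 49; origin at the centre of its underside; bystander
- tin1: closed round steel sample tin, diameter 57, height 49; origin at the centre of its underside; bystander
- tin2: closed round steel sample tin, diameter 57, height 49; origin at the centre of its underside; bystander
- wash_bottle: clear round wash bottle, diameter 68, height 160; origin at the underside; bystander
- dish: shallow brass dish, diameter 94, height 28; origin at the underside; bystander
- sponge: yellow sponge block 110 x 70 x 25; origin at the underside; bystander
- spatula: steel spatula lying on the bench; bystander
There are look-alikes about, which are no part of the job. Leave any turquoise look-alike of the spanner alone.

How it is judged:
On the way, in this order (a step that is already met when the one before it is completed fails the run):
1. the fingers, on the nut, have turned it to the short rib (joint between -0.92 and -0.48) (value of joint coupling between -0.92 and -0.48 rad and contact force between the fingers and nut above 1 N), for 0.1 s.
2. the large spanner, on the nut, has turned it to the stop (joint above -0.08) (value of joint coupling above -0.08 rad and contact force between spanner and nut above 0.5 N), for 0.1 s.
3. the spanner, still in the fingers, has been lowered flat on or just above the rest or bench, clear of the cell (underside below 40 mm, tilt below 0.16 rad, jaw over 100 mm from the nut) (height (world z) of spanner below 0.04 m and angle between spanner's own z axis and vertical below 0.16 rad and horizontal distance between spanner_jaw and nut above 0.1 m and contact force between the fingers and spanner above 0.5 N), for 0.05 s.
At the end, for the whole second after the job is handed in: The nut stands at its stop (joint above -0.08 rad, pointer at the long rib); the large spanner is off it, released and at rest, lying flat (tilt below 0.16 rad, underside below 40 mm) with its jaw more than 100 mm from the nut; the bystanders are where they were (value of joint coupling above -0.08 rad and height (world z) of spanner below 0.04 m and angle between spanner's own z axis and vertical below 0.16 rad and horizontal distance between spanner_jaw and nut above 0.1 m and linear speed of spanner below 0.02 m/s); the robot touches nothing.
It fails at once if the nut driven with fingers or arm instead of the spanner well past the short rib (joint between -0.40 and -0.10) (value of joint coupling between -0.4 and -0.1 rad and contact force between any of the fingers, the arm and nut above 1 N).
It fails at once if the spanner pushing on the nut before it is hand tight (joint below -0.95) (value of joint coupling below -0.95 rad and contact force between spanner and nut above 1 N).
It fails at once if the small spanner or another bystander moved more than 40 mm (distance of any of small_spanner, tin0, tin1, tin2, wash_bottle, dish, sponge, spatula from where it was at the start of the episode above 0.04 m).
It also fails if it takes over 64 s, if anything falls off the work surface, if the arm or the gripper's body presses on something with over 40 N, if the wrist force passes 120 N, or if a joint passes its speed limit or range.

## Robot

A 6-joint arm with a two-finger parallel gripper is mounted at the origin on the work surface. World frame = base frame: x ahead of the robot, y to its left, z up, the work surface at z = 0. Lengths are in m, angles in rad, forces in N, time in s.
With the tool pointing down it reaches from about 0.375 to 0.925 m from the base axis. Payload 5.7 kg.
Tool frame: the origin (TCP) lies at the very end of the fingers, on their centre line; the grasp point (between the pads) lies 19 mm behind it; z points along the fingers, y is the direction in which the jaws open and shut (so a half turn about z gives the same grasp; the last joint's range is limited). The gripper opens to 85 mm and grips with 20 to 120 N. Pads are 22 mm wide; open, the fingers measure 114 mm over their backs; the gripper's body (76 mm by 85 mm) begins 54 mm behind the grasp point. The pads swing forward as they close: fully open they stand 13 mm farther back than shut.
Start: joints at [1.199, 0.359, 1.51, -0, 1.272, -0.115], TCP at [0.152, 0.58, 0.231] pointing down, gripper open.
Joint ranges: [-2.97, 2.97], [-1.01, 2.36], [0.21, 2.38], [-0.96, 4.11], [0.2, 2.71], [-2.98, 2.98]. Speed limits (rad/s): [2.39, 2.39, 3.14, 3.14, 3.14, 3.14].

## Interface

Orientations are given as a rotation vector (axis times angle).
In Python, from bench import get_state, grab_frame, camera_params, finish_job gives the robot as it stands.
- The arm moves only by the shell command python3 -m pendant 'ROWS' [FORCE]. ROWS is JSON, a list of rows, each an object of numbers: "dx", "dy", "dz": the shift along the tool's x, y, z in m; "twist": the turn about the tool's z in rad; "gripper": the finger opening in m, from 0 to 0.0854. A call has 1 to 10 rows; each row shifts and turns the pose as measured when the row begins, along the tool's axes as they then stand; what a row does not reach is not made up. A row lasts 1/8 s, in which the tool goes at most 62.5 mm and 10.7 degrees, less where a joint would pass 70% of its speed; a pose out of reach is approached as far as the arm can. A call with a gripper value outside its range is refused whole. The fingers move at their own pace and stop on an object; FORCE is the grip in N (left out, the last holds). Time passes only in rows, so rows that do not move let the fingers close. It gives the time, the measured TCP pose, the force and the opening at its end, in the units of the state.
- get_state(): the state, without advancing time (a new reading comes with each control period).
- grab_frame(name): name is "scene" or "top" or "wrist"; returns (picture, depth): 480x640x3 uint8, blue, green, red; 480x640 float32, m along the optical axis (not along the pixel's ray), 0 where there is no reading.
- camera_params(name): a dict with "fx", "fy", "cx", "cy" (pixels), "rvec" (rotation vector, rad) and "tvec" (3), from world to camera coordinates, as OpenCV has them; the wrist camera has in their place "T_tool_cam" (4x4, takes a point from camera to tool coordinates, whose origin is the TCP and whose axes are the flange's). Camera axes: x right, y down, z forward; pixel columns grow to the right and rows downward; lengths in m; the calibration is good to about 2 mm. A picture is of the moment at which its call begins: read the wrist's pose just before it. camera_params takes no time and is no camera call.
- finish_job(): hands the job in, once; it reports no verdict.
The state is a dict: "t": time; "qpos": joint angles; "dq": joint speeds; "tau": joint torques, N m; "eef_pos": TCP position; "eef_rot": TCP orientation; "contact_force": force on the tool from outside, world axes, zero at the start; "ft_torque": the same for the moment, N m; "width": opening from 0.0 (shut) to 1.0 (fully open).
Only numpy, scipy, OpenCV 4.12 (cv2) and the standard library are available. Lean on these libraries where they do the work, as an engineer would, in place of code of your own. Each camera call takes 0.05 s, during which the arm holds its last target. There are 200 camera calls.

## Working session

There is one attempt and no reset: what is moved stays moved. The work goes in short steps, Python scripts to look and compute and a shell command to move; the robot and the scene stay as the last step left them, time stands still between calls to the robot, and variables do not carry over. Pictures are saved under pics/ and viewed, about 8 in all and at most 12, crops included, and the job is handed in when it is done.

```bash
mkdir -p pics; ls; cat > h.py <<'E'
import numpy as np,cv2
from scipy.spatial.transform import Rotation as R
from bench import get_state,grab_frame,camera_params
def tool(s=None):
    s=s or get_state();T=np.eye(4);T[:3,:3]=R.from_rotvec(s['eef_rot']).as_matrix();T[:3,3]=s['eef_pos'];return T
def cam(n,s=None):
    p=camera_params(n);K=np.array([[p['fx'],0,p['cx']],[0,p['fy'],p['cy']],[0,0,1.]])
    if n=='wrist': T=tool(s)@np.array(p['T_tool_cam'])
    else:
        M=np.eye(4);M[:3,:3]=R.from_rotvec(p['rvec']).as_matrix();M[:3,3]=p['tvec'];T=np.linalg.inv(M)
    return K,T
def grab(n,tag):
    s=get_state();K,T=cam(n,s);im,d=grab_frame(n)
    np.savez(f'pics/{tag}.npz',im=im,d=d,K=K,T=T);cv2.imwrite(f'pics/{tag}.png',im);return im,d,K,T
def load(tag): z=np.load(f'pics/{tag}.npz');return z['im'],z['d'],z['K'],z['T']
def cloud(d,K,T):
    v,u=np.indices(d.shape);P=np.stack([(u-K[0,2])/K[0,0]*d,(v-K[1,2])/K[1,1]*d,d],-1);return P@T[:3,:3].T+T[:3,3]
def proj(P,K,T):
    q=(np.atleast_2d(P)-T[:3,3])@T[:3,:3];q=q@K.T;return q[:,:2]/q[:,2:]
def ray(u,v,K,T):
    r=T[:3,:3]@np.array([(u-K[0,2])/K[0,0],(v-K[1,2])/K[1,1],1]);return T[:3,3],r
def onz(u,v,z,K,T):
    o,r=ray(u,v,K,T);return o+r*(z-o[2])/r[2]
E
python3 - <<'E'
from h import *
for n in('scene','top'):
    im,d,K,T=grab(n,n+'0');print(n,T.round(3).tolist(),K[0,0])
s=get_state();print(s)
E
```

```text
pics
scene [[-0.719, 0.582, -0.379, 0.964], [0.695, 0.611, -0.38, 0.409], [0.01, -0.537, -0.844, 1.076], [0.0, 0.0, 0.0, 1.0]] 453.10966468930786
top [[0.029, -0.983, 0.183, 0.217], [-1.0, -0.03, -0.003, -0.025], [0.008, -0.183, -0.983, 1.636], [0.0, 0.0, 0.0, 1.0]] 561.3644782517546
{'t': 0.1, 'qpos': array([ 1.19888296e+00,  3.59456523e-01,  1.51134574e+00, -6.27895797e-06,
        1.27249251e+00, -1.15093765e-01]), 'dq': array([ 6.49489703e-04, -9.17462664e-04, -1.94687117e-03, -2.59603012e-03,
        7.99575762e-04,  8.26679022e-05]), 'tau': array([ 7.42124157e-04, -5.28653347e+01, -2.79352337e+01,  2.90142225e-05,
        4.97420726e-03,  1.07246828e-05]), 'eef_pos': array([0.15218178, 0.57973644, 0.23051542]), 'eef_rot': array([-4.02248724e-01, -3.11532532e+00,  2.59675430e-03]), 'contact_force': array([0.12220447, 0.06061309, 0.08150781]), 'ft_torque': array([-0.01653702,  0.02290208,  0.01193205]), 'width': 0.9979441843093261}
```

View pics/top0.png

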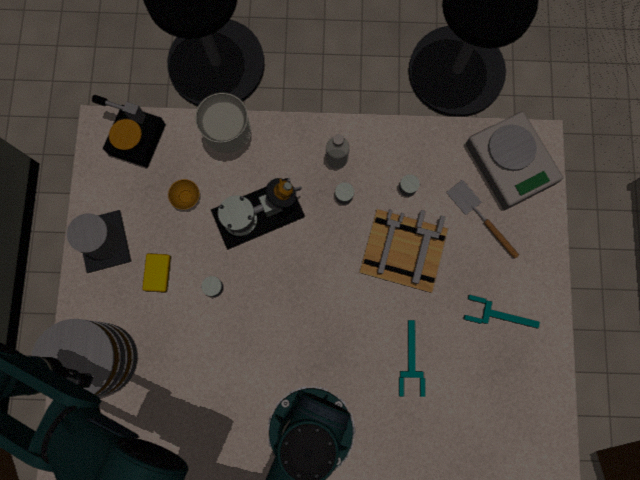

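View pics/scene0.png

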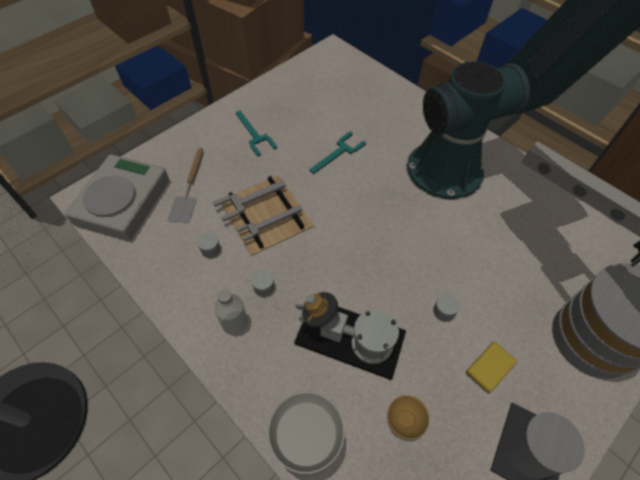

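```bash
python3 - <<'E'
from h import *
a,d,K,T=load('top0');b,e,L,U=load('scene0')
c=lambda im,u,v:cv2.resize(im[v:v+75,u:u+100],(400,300),interpolation=cv2.INTER_CUBIC)
f=np.vstack([np.hstack([c(a,210,173),c(a,355,203)]),np.hstack([c(b,290,285),c(b,212,170)])])
cv2.imwrite('pics/comp.png',np.clip(f*1.6,0,255).astype('u1'))
for n,(d,K,T) in dict(top=(d,K,T),scene=(e,L,U)).items():
    P=cloud(d,K,T)
    for u,v in ([(238,215),(284,188),(260,240),(428,245),(388,245),(400,260)] if n=='top' else [(376,330),(320,305),(265,190),(280,220)]): print(n,u,v,P[v,u].round(3))
E
```

```text
top 238 215 [0.586 0.221 0.111]
top 284 188 [0.655 0.093 0.154]
top 260 240 [ 0.538  0.17  -0.   ]
top 428 245 [ 0.531 -0.322  0.038]
top 388 245 [ 0.527 -0.206  0.041]
top 400 260 [ 0.49  -0.246  0.006]
scene 376 330 [0.596 0.231 0.106]
scene 320 305 [0.657 0.112 0.145]
scene 265 190 [ 0.481 -0.3    0.034]
scene 280 220 [ 0.509 -0.205  0.007]
```

View pics/comp.png

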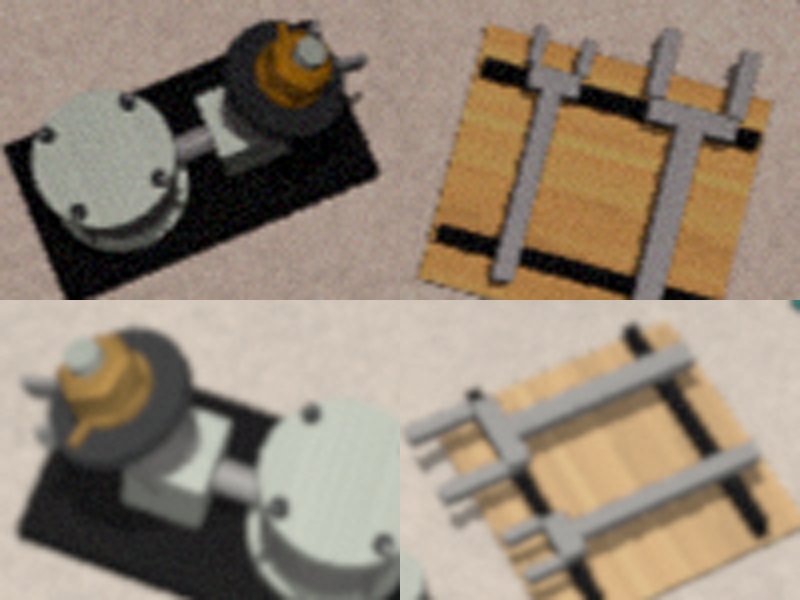

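```bash
python3 - <<'E'
from h import *
for n in('top0','scene0'):
    im,d,K,T=load(n);P=cloud(d,K,T).reshape(-1,3);P=P[d.ravel()>0]
    def box(x0,x1,y0,y1,z0,z1): return P[(P[:,0]>x0)&(P[:,0]<x1)&(P[:,1]>y0)&(P[:,1]<y1)&(P[:,2]>z0)&(P[:,2]<z1)]
    rect=lambda Q:cv2.minAreaRect(Q[:,:2].astype('f4')*1000)
    D=box(.52,.68,.16,.30,.104,.12);print(n,'drum',cv2.minEnclosingCircle(D[:,:2].astype('f4')),np.median(D[:,2]),len(D))
    B=box(.45,.75,.0,.35,.012,.024);print('base',rect(B),len(B))
    S=box(.38,.66,-.37,-.26,.027,.06);print('spanner',rect(S),np.median(S[:,2]),len(S))
    for nm,(x0,x1,y0,y1) in dict(bottle=(.68,.85,-.12,0),tin=(.6,.7,-.12,-.03),tin2=(.6,.72,-.29,-.2)).items():
        Q=box(x0,x1,y0,y1,.025,.2);print(nm,Q.min(0).round(3),Q.max(0).round(3)) if len(Q) else 0
    print(proj([[.655,.093,.15],[.481,-.3,.037]],K,T))
E
python3 -m pendant 2>&1 | head -20
```

```text
top0 drum ((0.5935349464416504, 0.22859790921211243), 0.05059722810983658) 0.10913349881044199 875
base ((623.2546997070312, 186.13079833984375), (267.3181457519531, 319.4439697265625), 20.55872917175293) 1346
spanner ((526.3995971679688, -314.9018859863281), (103.29391479492188, 217.01869201660156), 87.48298645019531) 0.03709752072133421 735
bottle [ 0.68  -0.104  0.025] [ 0.824 -0.018  0.172]
tin [ 0.652 -0.104  0.025] [ 0.7   -0.048  0.058]
tin2 [ 0.6   -0.29   0.025] [ 0.72  -0.202  0.06 ]
[[284.07918638 188.45490844]
 [420.21205136 261.85612932]]
scene0 drum ((0.5959481000900269, 0.22944089770317078), 0.0500970259308815) 0.1074589571642337 1409
base ((619.2032470703125, 179.77105712890625), (132.43093872070312, 249.74169921875), 25.274425506591797) 2283
spanner ((529.880615234375, -315.739990234375), (101.1068344116211, 216.67555236816406), 87.04157257080078) 0.03611928862387648 700
bottle [ 0.68  -0.103  0.025] [ 0.834 -0.016  0.165]
tin [ 0.656 -0.103  0.025] [ 0.7   -0.046  0.055]
tin2 [ 0.6   -0.29   0.025] [ 0.72  -0.201  0.054]
[[314.98094351 297.96346299]
 [264.93587522 189.39415983]]
invalid input
```

```bash
python3 - <<'E'
from h import *
for n in('top0','scene0'):
    im,d,K,T=load(n);P=cloud(d,K,T).reshape(-1,3)
    for z0,z1 in((.03,.06),(.06,.09),(.09,.12),(.12,.14),(.14,.18)):
        Q=P[(P[:,0]>.7)&(P[:,0]<.9)&(P[:,1]>-.13)&(P[:,1]<.02)&(P[:,2]>z0)&(P[:,2]<z1)]
        if len(Q): print(n,z0,len(Q),Q.min(0).round(3),Q.max(0).round(3))
im,d,K,T=load('top0');cv2.imwrite('pics/b.png',np.hstack([cv2.resize(im[125:205,300:380],(400,400)),cv2.resize(load('scene0')[0][270:350,195:275],(400,400))]))
print(onz(337,155,.08,K,T),onz(338,138,.16,K,T))
E
```

```text
top0 0.03 104 [ 0.7   -0.095  0.03 ] [ 0.793 -0.019  0.06 ]
top0 0.06 82 [ 0.763 -0.085  0.061] [ 0.798 -0.018  0.09 ]
top0 0.09 235 [ 0.763 -0.085  0.09 ] [ 0.824 -0.018  0.12 ]
top0 0.12 94 [ 0.772 -0.072  0.12 ] [ 0.809 -0.029  0.139]
top0 0.14 112 [ 0.782 -0.065  0.141] [ 0.814 -0.037  0.172]
scene0 0.03 204 [ 0.7   -0.095  0.03 ] [ 0.834 -0.016  0.06 ]
scene0 0.06 155 [ 0.771 -0.054  0.06 ] [ 0.834 -0.016  0.09 ]
scene0 0.09 403 [ 0.768 -0.082  0.09 ] [ 0.833 -0.016  0.12 ]
scene0 0.12 121 [ 0.781 -0.063  0.12 ] [ 0.82  -0.029  0.139]
scene0 0.14 179 [ 0.785 -0.066  0.14 ] [ 0.816 -0.034  0.165]
[ 0.7813201  -0.05082227  0.08      ] [ 0.80188711 -0.05101002  0.16      ]
```

View pics/b.png

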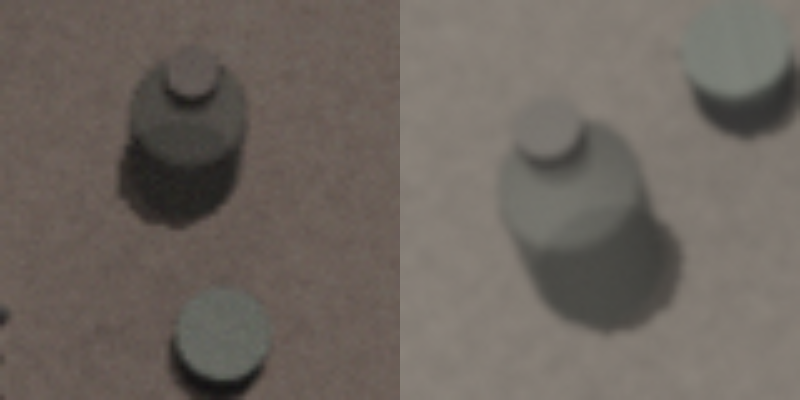

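```bash
cat >> h.py <<'E'
def go(p,ydir=None):
    T=tool();d=T[:3,:3].T@(np.array(p)-T[:3,3]);out=d.round(4)
    tw=None
    if ydir is not None:
        a=T[:3,:3].T@np.array([*ydir,0.]);tw=np.arctan2(-a[0],a[1]);tw=(tw+np.pi/2)%np.pi-np.pi/2
    print('tcp',T[:3,3].round(4),'dxyz',out,'twist',tw,'q6',get_state()['qpos'][5].round(3))
C=np.array([.655,.103,.115]);cx=np.array([-.427,.904,0]);u=-cx;n=np.array([.904,.427,0])
ax=.5*u+.866*np.array([0,0,1])
E
python3 - <<'E'
from h import *
print(np.array(camera_params('wrist')['T_tool_cam']).round(3).tolist())
a=np.radians(20);yd=n*np.cos(a)-u*np.sin(a)
go([.66,.09,.27],yd[:2])
E
```

```text
[[0.0, -0.953, -0.302, 0.077], [1.0, 0.001, -0.001, 0.001], [0.001, -0.302, 0.953, -0.142], [0.0, 0.0, 0.0, 1.0]]
tcp [0.1522 0.5797 0.2305] dxyz [-0.6156 -0.3448 -0.039 ] twist 0.5236332832566837 q6 -0.115
```

```bash
python3 -m pendant '[{"dx":-0.05,"dy":-0.028,"dz":-0.004},{"dx":-0.05,"dy":-0.028,"dz":-0.004},{"dx":-0.05,"dy":-0.028,"dz":-0.004},{"dx":-0.05,"dy":-0.028,"dz":-0.004},{"dx":-0.05,"dy":-0.028,"dz":-0.004},{"dx":-0.05,"dy":-0.028,"dz":-0.004},{"dx":-0.05,"dy":-0.028,"dz":-0.004},{"dx":-0.05,"dy":-0.028,"dz":-0.004},{"dx":-0.05,"dy":-0.028},{"dx":-0.05,"dy":-0.028}]'
python3 - <<'E'
from h import *
go([.66,.09,.27])
E
```

```text
tcp [0.1522 0.5797 0.2305] dxyz [-0.6156 -0.3448 -0.039 ] twist None q6 -0.115invalid input
```

```bash
python3 -m pendant '[{"dx":-0.05,"dy":-0.028,"dz":-0.004,"twist":0,"gripper":0.085}]'
```

```text
t: 0.22
eef_pos: [0.1921, 0.5413, 0.2339]
eef_rot: [-0.395, -3.115, 0.002]
contact_force: [1.6, -0.2, 0.0]
width: 0.993
```

```bash
python3 -m pendant '[{"dx":-0.05,"dy":-0.028,"dz":-0.004,"twist":0.05,"gripper":0.085},{"dx":-0.05,"dy":-0.028,"dz":-0.004,"twist":0,"gripper":0.085},{"dx":-0.05,"dy":-0.028,"dz":-0.004,"twist":0,"gripper":0.085},{"dx":-0.05,"dy":-0.028,"dz":-0.004,"twist":0,"gripper":0.085},{"dx":-0.05,"dy":-0.028,"dz":-0.004,"twist":0,"gripper":0.085},{"dx":-0.05,"dy":-0.028,"dz":-0.004,"twist":0,"gripper":0.085},{"dx":-0.05,"dy":-0.028,"dz":-0.004,"twist":0,"gripper":0.085},{"dx":-0.05,"dy":-0.028,"dz":-0.004,"twist":0,"gripper":0.085},{"dx":-0.05,"dy":-0.028,"dz":0,"twist":0,"gripper":0.085}]'
python3 - <<'E'
from h import *
a=np.radians(20);yd=n*np.cos(a)-u*np.sin(a)
go([.66,.09,.27],yd[:2])
E
```

```text
t: 1.35
eef_pos: [0.5567, 0.156, 0.2645]
eef_rot: [-0.47, -3.103, 0.005]
contact_force: [-0.1, -0.0, -0.7]
width: 0.998
tcp [0.5567 0.156  0.2645] dxyz [-0.1182 -0.0324 -0.0057] twist 0.4797627554458437 q6 -1.115
```

```bash
python3 -m pendant '[{"dx":-0.055,"dy":-0.015,"dz":-0.003,"twist":0,"gripper":0.085},{"dx":-0.055,"dy":-0.015,"dz":-0.003,"twist":0,"gripper":0.085},{"dx":0,"dy":0,"dz":0,"twist":0.16,"gripper":0.085},{"dx":0,"dy":0,"dz":0,"twist":0.16,"gripper":0.085},{"dx":0,"dy":0,"dz":0,"twist":0.16,"gripper":0.085},{"dx":0,"dy":0,"dz":0,"twist":0,"gripper":0.085}]'
python3 - <<'E'
from h import *
a=np.radians(20);yd=n*np.cos(a)-u*np.sin(a)
go([.66,.09,.27],yd[:2])
im,d,K,T=grab('wrist','w1')
f=np.clip(im*1.5,0,255).astype('u1').copy()
for k in range(-2,1):pass
cv2.imwrite('pics/w1v.png',f)
# expected points
e=lambda c,r,z:C+ax*z+r*(np.cos(c)*(.866*u-.5*np.array([0,0,1]))+np.sin(c)*n)
print('long rib tip',proj(e(0,.066,.005),K,T),'short',proj(e(.7,.053,.005),K,T),'plug',proj(C+ax*.043,K,T),'flange c',proj(C,K,T))
E
```

```text
t: 2.1
eef_pos: [0.6575, 0.0866, 0.2661]
eef_rot: [-1.222, -2.887, 0.01]
contact_force: [0.4, -0.3, -0.5]
width: 0.994
tcp [0.6575 0.0866 0.2661] dxyz [ 0.0007  0.0041 -0.0039] twist -0.020425183985779416 q6 -0.741
long rib tip [[307.86456775 260.80405549]] short [[351.7126516  255.56714823]] plug [[321.36428856 245.94327243]] flange c [[329.97493238 207.7869145 ]]
```

View pics/w1v.png

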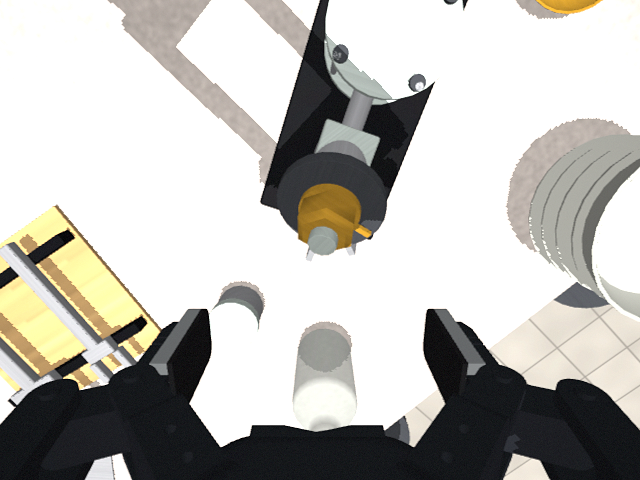

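```bash
python3 - <<'E'
from h import *
im,d,K,T=load('w1');print(K[0,0],T[:3,3].round(3))
cv2.imwrite('pics/w1c.png',cv2.resize(im[140:280,240:420],(771,600),interpolation=cv2.INTER_CUBIC))
e=lambda c,r,z:C+ax*z+r*(np.cos(c)*(.866*u-.5*np.array([0,0,1]))+np.sin(c)*n)
for c in(1.25,1.35,1.45,1.55):print(c,proj(e(c,.040,.006),K,T))
P=cloud(d,K,T)
print(P[240,322],P[205,320], P[170,330],P[200,292],P[200,378],P[163,330])
E
```

```text
369.6914808631041 [0.605 0.143 0.409]
1.25 [[367.39665368 237.59365394]]
1.35 [[370.35391913 235.0124289 ]]
1.45 [[372.96009175 232.16601757]]
1.55 [[375.18113488 229.07347289]]
[0.66059694 0.08787588 0.15563299] [0.64334385 0.10348255 0.14471026] [0.63204848 0.12559955 0.13253067] [0.62886465 0.08560254 0.11188408] [0.67532187 0.13477586 0.12632644] [0.62818067 0.12938439 0.13604442]
```

View pics/w1c.png

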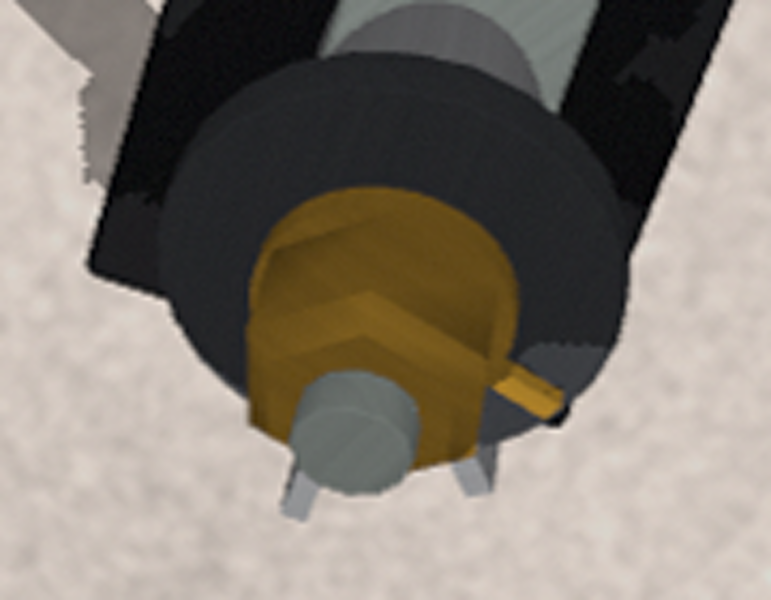

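```bash
python3 - <<'E'
from h import *
a=np.radians(14.5);yd=n*np.cos(a)-u*np.sin(a)
go([.661,.0915,.125],yd[:2])
E
```

```text
tcp [0.6574 0.0867 0.2661] dxyz [0.0004 0.0072 0.1411] twist 0.07730282858166482 q6 -0.742
```

```bash
python3 -m pendant '[{"dx":0,"dy":0.007,"dz":0.02,"twist":0.077,"gripper":0.085},{"dx":0,"dy":0,"dz":0.05,"twist":0,"gripper":0.085},{"dx":0,"dy":0,"dz":0.04,"twist":0,"gripper":0.085},{"dx":0,"dy":0,"dz":0.02,"twist":0,"gripper":0.085},{"dx":0,"dy":0,"dz":0.005,"twist":0,"gripper":0.085}]' 40
python3 - <<'E'
from h import *
a=np.radians(14.5);yd=n*np.cos(a)-u*np.sin(a)
go([.661,.0915,.125],yd[:2])
E
```

```text
t: 2.78
eef_pos: [0.6622, 0.092, 0.1286]
eef_rot: [-1.309, -2.851, 0.008]
contact_force: [0.7, -0.3, 0.9]
width: 0.996
tcp [0.6622 0.092  0.1286] dxyz [ 0.0004 -0.0012  0.0036] twist 0.015673064582196083 q6 -0.672
```

```bash
python3 -m pendant '[{"dx":0,"dy":-0.001,"dz":0.003,"twist":0.01,"gripper":0.085},{"dx":0,"dy":0,"dz":0,"twist":0,"gripper":0.03},{"dx":0,"dy":0,"dz":0,"twist":0,"gripper":0.03},{"dx":0,"dy":0,"dz":0,"twist":0,"gripper":0.03},{"dx":0,"dy":0,"dz":0,"twist":0,"gripper":0.03},{"dx":0,"dy":0,"dz":0,"twist":0,"gripper":0.03}]' 40
```

```text
t: 3.52
eef_pos: [0.6614, 0.0902, 0.1286]
eef_rot: [-1.32, -2.848, 0.01]
contact_force: [0.2, -0.3, -3.5]
width: 0.48
```

```bash
python3 -m pendant '[{"dx":0,"dy":0,"dz":0,"twist":0.08,"gripper":0.03},{"dx":0,"dy":0,"dz":0,"twist":0.08,"gripper":0.03},{"dx":0,"dy":0,"dz":0,"twist":0.08,"gripper":0.03},{"dx":0,"dy":0,"dz":0,"twist":0.08,"gripper":0.03}]'
```

```text
t: 4.03
eef_pos: [0.6612, 0.0876, 0.1309]
eef_rot: [1.761, 2.599, -0.02]
contact_force: [-1.7, -2.4, 0.4]
width: 0.477
```

```bash
python3 - <<'E'
from h import *
go([.661,.0915,.125],n[:2])
im,d,K,T=grab('wrist','w2')
cv2.imwrite('pics/w2c.png',cv2.resize(im[190:430,160:480],(800,600)))
E
```

```text
tcp [0.6612 0.0876 0.1309] dxyz [0.0038 0.0013 0.0058] twist -0.06162167270351926 q6 -0.34
```

View pics/w2c.png

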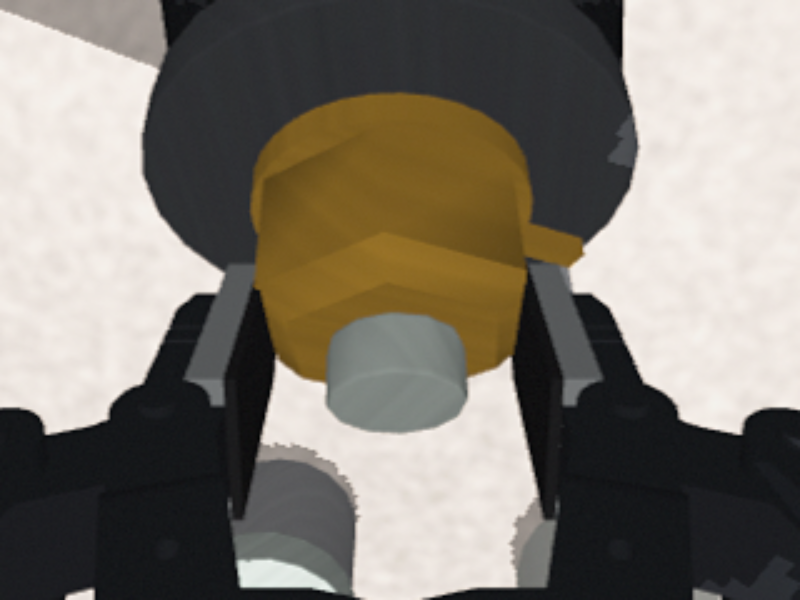

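```bash
python3 - <<'E'
from h import *
im,d,K,T=load('w2')
e=lambda c,r,z:C+ax*z+r*(np.cos(c)*(.866*u-.5*np.array([0,0,1]))+np.sin(c)*n)
print('plug',proj(C+ax*.043,K,T),'seen',160+398/2.5,190+402/2.5)
for c in(.8,.9,1,1.1,1.2,1.3):print(c,proj(e(c,.040,.006),K,T))
E
python3 -m pendant '[{"dx":0.003,"dy":0.001,"dz":0.003,"twist":0.08,"gripper":0.03},{"dx":0.001,"dy":0,"dz":0.001,"twist":0.08,"gripper":0.03},{"dx":0.001,"dy":0,"dz":0,"twist":0.08,"gripper":0.03},{"dx":0,"dy":0,"dz":0,"twist":0.08,"gripper":0.03},{"dx":0,"dy":0,"dz":0,"twist":0.06,"gripper":0.03}]'
python3 - <<'E'
from h import *
go([.661,.0915,.125],n[:2])
im,d,K,T=grab('wrist','w3')
cv2.imwrite('pics/w3c.png',cv2.resize(im[190:430,160:480],(800,600)))
print('plug',proj(C+ax*.043,K,T))
e=lambda c,r,z:C+ax*z+r*(np.cos(c)*(.866*u-.5*np.array([0,0,1]))+np.sin(c)*n)
for c in(.5,.6,.7,.8,.9,1,1.1):print(c,proj(e(c,.040,.006),K,T))
E
```

```text
plug [[318.19235393 352.56496161]] seen 319.2 350.8
0.8 [[376.80217143 304.69295156]]
0.9 [[382.53359461 301.15262177]]
1 [[387.81069777 297.27208035]]
1.1 [[392.57512207 293.06600626]]
1.2 [[396.76626896 288.55279227]]
1.3 [[400.321782   283.75518798]]
t: 4.7
eef_pos: [0.6591, 0.0856, 0.133]
eef_rot: [2.216, 2.21, -0.035]
contact_force: [-1.2, -1.7, 1.7]
width: 0.464
tcp [0.6591 0.0856 0.133 ] dxyz [0.0061 0.0019 0.0079] twist -0.44399554904929395 q6 0.052
plug [[328.5673865  343.99579501]]
0.5 [[370.30799651 291.35485638]]
0.6 [[375.40782172 286.79943451]]
0.7 [[380.03446215 281.99167503]]
0.8 [[384.13836089 276.95597807]]
0.9 [[387.66847996 271.7202079 ]]
1 [[390.57267756 266.31620544]]
1.1 [[392.79828866 260.78029061]]
```

View pics/w3c.png

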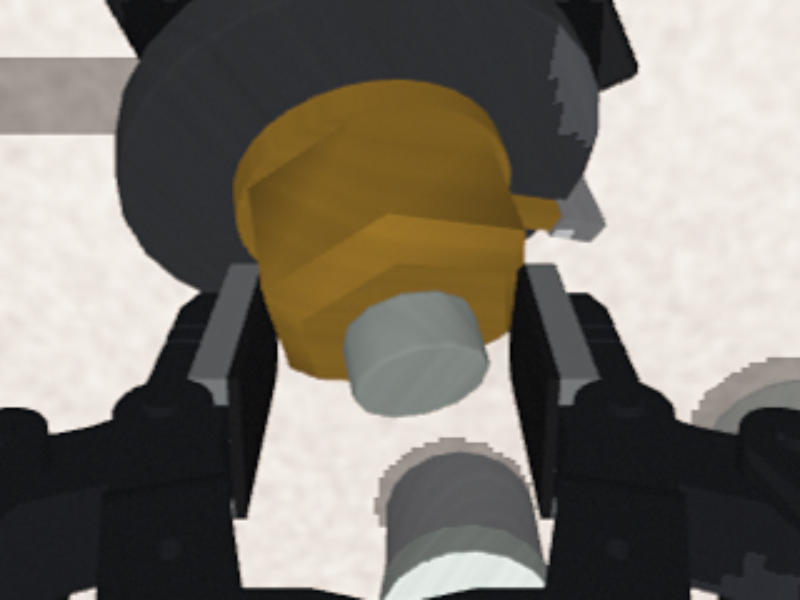

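```bash
python3 -m pendant '[{"dx":0.004,"dy":0.002,"dz":0.003,"twist":0.07,"gripper":0.03},{"dx":0.002,"dy":0,"dz":0.001,"twist":0.07,"gripper":0.03},{"dx":0,"dy":0,"dz":0,"twist":0.06,"gripper":0.03},{"dx":0,"dy":0,"dz":0,"twist":0,"gripper":0.03}]'
python3 - <<'E'
from h import *
go([.661,.0915,.125],n[:2])
im,d,K,T=grab('wrist','w4')
e=lambda c,r,z:C+ax*z+r*(np.cos(c)*(.866*u-.5*np.array([0,0,1]))+np.sin(c)*n)
for c in(.3,.4,.5,.6,.7,.8):print(c,proj(e(c,.040,.006),K,T).round(1))
# brass tip of pointer: rightmost brass pixel
h=cv2.cvtColor(im,cv2.COLOR_BGR2HSV);m=(h[...,0]>12)&(h[...,0]<28)&(h[...,1]>140)&(h[...,2]>50);m[:,:200]=0;m[:,480:]=0
_,lab,st,_=cv2.connectedComponentsWithStats(m.astype('u1'))
k=lab[265,315] or 1+st[1:,4].argmax()
v,uu=np.nonzero(lab==k);r=uu>uu.max()-4;print(uu.max(),v[r].min(),v[r].max(),st[k])
E
```

```text
t: 5.25
eef_pos: [0.657, 0.0855, 0.1342]
eef_rot: [2.418, 1.977, -0.052]
contact_force: [-1.0, -0.5, -3.2]
width: 0.451
tcp [0.657  0.0855 0.1342] dxyz [0.007  0.0028 0.0089] twist -0.6410273617200196 q6 0.26
0.3 [[366.1 289.3]]
0.4 [[371.  284.3]]
0.5 [[375.5 279.2]]
0.6 [[379.4 273.8]]
0.7 [[382.8 268.3]]
0.8 [[385.6 262.6]]
379 266 276 [ 252  220  128  122 9524]
```

```bash
python3 -m pendant '[{"dx":0,"dy":0,"dz":0,"twist":0,"gripper":0.085},{"dx":0,"dy":0,"dz":0,"twist":0,"gripper":0.085},{"dx":0,"dy":0,"dz":0,"twist":0,"gripper":0.085},{"dx":0,"dy":0,"dz":-0.03,"twist":0,"gripper":0.085},{"dx":0,"dy":0,"dz":-0.05,"twist":0,"gripper":0.085},{"dx":0,"dy":0,"dz":-0.05,"twist":0,"gripper":0.085}]'
python3 - <<'E'
from h import *
im,d,K,T=load('top0')
a=onz(427.5,233.5,.037,K,T);b=onz(432.5,214,.037,K,T);t=onz(417.5,278,.037,K,T)
print(a,b,t);dr=b-t;dr/=np.linalg.norm(dr);print(dr)
o=b-dr*.104;g=o-.02*dr;print('origin',o,'grip',g)
go([*(g[:2]),.26],[-dr[1],dr[0]])
E
```

```text
t: 6.05
eef_pos: [0.658, 0.091, 0.2616]
eef_rot: [2.419, 1.985, -0.058]
contact_force: [1.3, 0.0, -0.2]
width: 0.995
[ 0.56534888 -0.32138183  0.037     ] [ 0.62429695 -0.33629038  0.037     ] [ 0.43381344 -0.29213747  0.037     ]
[ 0.97417203 -0.22580712  0.        ]
origin [ 0.52298306 -0.31280644  0.037     ] grip [ 0.50349962 -0.3082903   0.037     ]
tcp [0.658  0.091  0.2616] dxyz [-0.4214 -0.0735  0.018 ] twist -1.5396088880378884 q6 0.253
```

```bash
python3 -m pendant '[{"dx":-0.053,"dy":-0.009,"dz":0,"twist":0,"gripper":0.085},{"dx":-0.053,"dy":-0.009,"dz":0,"twist":0,"gripper":0.085},{"dx":-0.053,"dy":-0.009,"dz":0,"twist":0,"gripper":0.085},{"dx":-0.053,"dy":-0.009,"dz":0,"twist":0,"gripper":0.085},{"dx":-0.053,"dy":-0.009,"dz":0,"twist":0,"gripper":0.085},{"dx":-0.053,"dy":-0.009,"dz":0,"twist":0,"gripper":0.085},{"dx":-0.053,"dy":-0.009,"dz":0,"twist":0,"gripper":0.085},{"dx":-0.053,"dy":-0.009,"dz":0,"twist":0,"gripper":0.085}]' && python3 -m pendant '[{"dx":0,"dy":0,"dz":0,"twist":0.178,"gripper":0.085},{"dx":0,"dy":0,"dz":0,"twist":0.178,"gripper":0.085},{"dx":0,"dy":0,"dz":0,"twist":0.178,"gripper":0.085},{"dx":0,"dy":0,"dz":0,"twist":0.178,"gripper":0.085},{"dx":0,"dy":0,"dz":0,"twist":0.178,"gripper":0.085},{"dx":0,"dy":0,"dz":0,"twist":0.178,"gripper":0.085},{"dx":0,"dy":0,"dz":0,"twist":0.178,"gripper":0.085},{"dx":0,"dy":0,"dz":0,"twist":0.178,"gripper":0.085},{"dx":0,"dy":0,"dz":0,"twist":0.178,"gripper":0.085},{"dx":0,"dy":0,"dz":0,"twist":0,"gripper":0.085}]'
python3 - <<'E'
from h import *
go([.5035,-.3083,.26],[.2258,.974])
im,d,K,T=grab('wrist','w5')
cv2.imwrite('pics/w5.png',im)
P=cloud(d,K,T)
o=np.array([.523,-.3128,.037]);x=np.array([.974,-.226,0])
for k in(-.11,-.02,.034,.104):print(k,proj(o+k*x,K,T).round(1))
E
```

```text
t: 7.05
eef_pos: [0.5098, -0.3187, 0.2839]
eef_rot: [2.398, 1.989, -0.035]
contact_force: [1.2, 0.2, -0.5]
width: 0.996
t: 8.3
eef_pos: [0.5099, -0.3247, 0.2844]
eef_rot: [3.077, -0.421, 0.013]
contact_force: [0.3, 0.2, -0.1]
width: 0.998
tcp [ 0.5099 -0.3247  0.2844] dxyz [-0.0109 -0.0149  0.0237] twist -0.044048708562520744 q6 1.183
-0.11 [[301.  289.2]]
-0.02 [[296.3 212.6]]
0.034 [[293.2 161.6]]
0.104 [[288.7  88.8]]
```

View pics/w5.png

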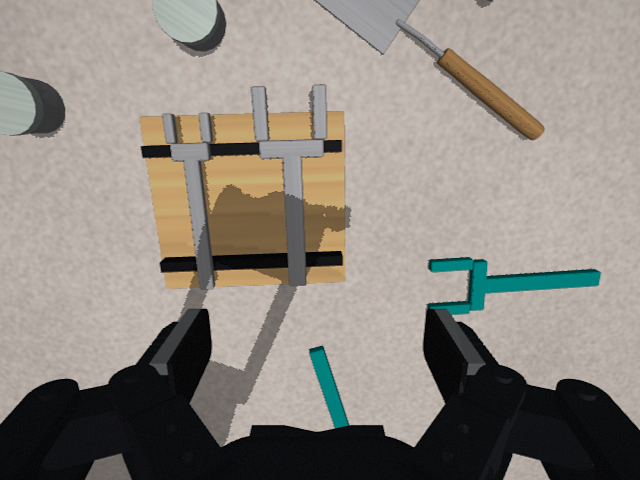

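```bash
python3 - <<'E'
from h import *
im,d,K,T=load('w5');P=cloud(d,K,T)
print(P[230,296],P[150,290],P[270,298])
t=onz(296.5,285,.037,K,T);b=onz(289,86,.037,K,T);h=onz(292.5,157.5,.037,K,T)
x=(b-t);print('len',np.linalg.norm(x),np.linalg.norm(h-t));x/=np.linalg.norm(x);o=(t+b)/2+.003*x;print('o',o,'x',x)
g=o-.02*x;print(g);go([*g[:2],.012],[-x[1],x[0]])
E
```

```text
[ 0.48518334 -0.30250954  0.03764504] [ 0.5681726  -0.32069778  0.03676858] [ 0.43982226 -0.29140679  0.03785002]
len 0.21105161041329454 0.1426863660079121
o [ 0.5274238  -0.31165179  0.037     ] x [ 0.96809499 -0.25058349  0.        ]
[ 0.5080619  -0.30664012  0.037     ]
tcp [ 0.5099 -0.3246  0.2844] dxyz [-0.0102 -0.0262  0.2716] twist -0.01673429523134562 q6 1.182
```

```bash
python3 -m pendant '[{"dx":-0.010,"dy":-0.026,"dz":0.02,"twist":-0.017,"gripper":0.085},{"dx":0,"dy":0,"dz":0.06,"twist":0,"gripper":0.085},{"dx":0,"dy":0,"dz":0.06,"twist":0,"gripper":0.085},{"dx":0,"dy":0,"dz":0.05,"twist":0,"gripper":0.085},{"dx":0,"dy":0,"dz":0.03,"twist":0,"gripper":0.085}]' 100
python3 - <<'E'
from h import *
go([.508,-.3067,.013],[.2506,.968])
E
```

```text
t: 8.98
eef_pos: [0.5137, -0.308, 0.0628]
eef_rot: [3.078, -0.358, 0.031]
contact_force: [0.0, 0.1, -0.1]
width: 0.992
tcp [ 0.5137 -0.308   0.0628] dxyz [-0.0071 -0.0019  0.0496] twist 0.022033126967671013 q6 1.186
```

```bash
python3 -m pendant '[{"dx":-0.007,"dy":-0.002,"dz":0.03,"twist":0.022,"gripper":0.085},{"dx":0,"dy":0,"dz":0.018,"twist":0,"gripper":0.085},{"dx":0,"dy":0,"dz":0.003,"twist":0,"gripper":0.085},{"dx":0,"dy":0,"dz":0,"twist":0,"gripper":0.005},{"dx":0,"dy":0,"dz":0,"twist":0,"gripper":0.005},{"dx":0,"dy":0,"dz":0,"twist":0,"gripper":0.005},{"dx":0,"dy":0,"dz":0,"twist":0,"gripper":0.005},{"dx":0,"dy":0,"dz":0,"twist":0,"gripper":0.005},{"dx":0,"dy":0,"dz":0,"twist":0,"gripper":0.005},{"dx":0,"dy":0,"dz":0,"twist":0,"gripper":0.005}]' 110
python3 - <<'E'
from h import *
go([.508,-.3067,.013],[.2506,.968])
E
```

```text
t: 10.22
eef_pos: [0.5087, -0.307, 0.0102]
eef_rot: [3.077, -0.371, 0.032]
contact_force: [1.2, 0.1, -1.6]
width: 0.21
tcp [ 0.5087 -0.307   0.0102] dxyz [-0.0007  0.     -0.0028] twist 0.014027317583964916 q6 1.196
```

```bash
python3 -m pendant '[{"dx":0,"dy":0,"dz":0,"twist":0.014,"gripper":0.06},{"dx":0,"dy":0,"dz":0,"twist":0,"gripper":0.06},{"dx":0.02,"dy":0,"dz":0,"twist":0,"gripper":0.06},{"dx":0.01,"dy":0,"dz":0,"twist":0,"gripper":0.06},{"dx":0,"dy":0,"dz":0,"twist":0,"gripper":0.005},{"dx":0,"dy":0,"dz":0,"twist":0,"gripper":0.005},{"dx":0,"dy":0,"dz":0,"twist":0,"gripper":0.005},{"dx":0,"dy":0,"dz":0,"twist":0,"gripper":0.005},{"dx":0,"dy":0,"dz":0,"twist":0,"gripper":0.005},{"dx":0,"dy":0,"dz":0,"twist":0,"gripper":0.005}]' 115
python3 -m pendant '[{"dx":0,"dy":0,"dz":-0.02,"twist":0,"gripper":0.005},{"dx":0,"dy":0,"dz":-0.05,"twist":0,"gripper":0.005},{"dx":0,"dy":0,"dz":-0.05,"twist":0,"gripper":0.005},{"dx":0,"dy":0,"dz":-0.05,"twist":0,"gripper":0.005},{"dx":0,"dy":0,"dz":-0.04,"twist":0,"gripper":0.005},{"dx":0,"dy":0,"dz":0,"twist":0,"gripper":0.005}]'
python3 - <<'E'
from h import *
s=get_state();T=tool(s);print(T[:3].round(4),s['qpos'])
im,d,K,W=grab('wrist','w6')
P=cloud(d,K,W);I=np.linalg.inv(T);Q=(P@I[:3,:3].T+I[:3,3]).reshape(-1,3)
q=Q[(abs(Q[:,1])<.045)&(Q[:,0]>.012)&(Q[:,0]<.12)&(Q[:,2]<.03)&(Q[:,2]>-.05)]
for a in np.arange(.015,.115,.01):
    r=q[(q[:,0]>=a)&(q[:,0]<a+.01)]
    if len(r):print(round(a+.005,3),len(r),np.median(r[:,2]).round(4),r[:,1].min().round(4),r[:,1].max().round(4))
print('xmax',q[:,0].max())
E
```

```text
t: 11.48
eef_pos: [0.5378, -0.3145, 0.0118]
eef_rot: [3.074, -0.394, 0.034]
contact_force: [0.6, 0.6, -0.0]
width: 0.209
t: 12.22
eef_pos: [0.5287, -0.3019, 0.2213]
eef_rot: [3.082, -0.396, 0.009]
contact_force: [-0.1, 0.5, -4.8]
width: 0.206
[[ 0.9675 -0.2527  0.0016  0.5287]
 [-0.2525 -0.9669 -0.0352 -0.3019]
 [ 0.0104  0.0337 -0.9994  0.2213]] [-0.61514626  0.37058648  1.51878846 -0.02957417  1.23073904  1.22070153]
0.02 1587 -0.0246 -0.0326 0.0317
0.03 5064 -0.0244 -0.0337 0.0324
0.04 5509 -0.0237 -0.0377 0.0357
0.05 2735 -0.0235 -0.0379 0.0365
0.06 2949 -0.0233 -0.0381 0.0364
0.07 3160 -0.023 -0.038 0.0361
0.08 3392 -0.0228 -0.0381 0.0362
0.09 3051 -0.0225 -0.0384 0.0361
xmax 0.0938867938486394
```

```bash
python3 -m pendant '[{"dx":0,"dy":0,"dz":0,"twist":-0.178,"gripper":0.005},{"dx":0,"dy":0,"dz":0,"twist":-0.178,"gripper":0.005},{"dx":0,"dy":0,"dz":0,"twist":-0.178,"gripper":0.005},{"dx":0,"dy":0,"dz":0,"twist":-0.178,"gripper":0.005},{"dx":0,"dy":0,"dz":0,"twist":-0.178,"gripper":0.005},{"dx":0,"dy":0,"dz":0,"twist":-0.178,"gripper":0.005},{"dx":0,"dy":0,"dz":0,"twist":-0.178,"gripper":0.005},{"dx":0,"dy":0,"dz":0,"twist":-0.178,"gripper":0.005},{"dx":0,"dy":0,"dz":0,"twist":-0.178,"gripper":0.005},{"dx":0,"dy":0,"dz":0,"twist":-0.178,"gripper":0.005}]'
python3 -m pendant '[{"dx":0,"dy":0,"dz":0,"twist":-0.178,"gripper":0.005},{"dx":0,"dy":0,"dz":0,"twist":-0.178,"gripper":0.005},{"dx":0,"dy":0,"dz":0,"twist":-0.12,"gripper":0.005},{"dx":0,"dy":0,"dz":0,"twist":0,"gripper":0.005}]'
python3 - <<'E'
from h import *
go([.7128,-.0007,.2213],n[:2]);print(tool()[:3,:3].round(3))
E
```

```text
t: 13.52
eef_pos: [0.5084, -0.2893, 0.1867]
eef_rot: [-2.184, -2.208, 0.054]
contact_force: [0.5, -0.4, -3.6]
width: 0.211
t: 14.02
eef_pos: [0.5006, -0.2844, 0.1742]
eef_rot: [-1.565, -2.648, 0.036]
contact_force: [-0.6, 0.2, -3.1]
width: 0.206
tcp [ 0.5006 -0.2844  0.1742] dxyz [ 0.1487  0.3199 -0.0577] twist 0.060426619354842614 q6 -1.109
[[-0.48   0.874 -0.068]
 [ 0.876  0.482  0.013]
 [ 0.045 -0.053 -0.998]]
```

```bash
python3 -m pendant '[{"dx":0,"dy":0,"dz":-0.05,"twist":0,"gripper":0.005},{"dx":0.021,"dy":0.045,"dz":-0.001,"twist":0.01,"gripper":0.005},{"dx":0.021,"dy":0.045,"dz":-0.001,"twist":0.01,"gripper":0.005},{"dx":0.021,"dy":0.045,"dz":-0.001,"twist":0.01,"gripper":0.005},{"dx":0.021,"dy":0.045,"dz":-0.001,"twist":0.01,"gripper":0.005},{"dx":0.021,"dy":0.045,"dz":-0.001,"twist":0.01,"gripper":0.005},{"dx":0.021,"dy":0.045,"dz":-0.001,"twist":0.01,"gripper":0.005},{"dx":0.021,"dy":0.045,"dz":-0.001,"twist":0,"gripper":0.005},{"dx":0,"dy":0,"dz":0,"twist":0,"gripper":0.005}]'
cat >> h.py <<'E'
def sp():
    s=get_state();T=tool(s);f=lambda p:(T[:3,:3]@p+T[:3,3]);
    out=[]
    for nm,p in dict(jawpt=[.070,-.0009,-.0172],tipN=[.094,.0221,-.0107],tipS=[.094,-.0239,-.0107],tail=[-.120,-.0009,-.020]).items():
        w=f(np.array(p));r=w-C;print(nm,'u,n mm',(1e3*np.array([r@u,r@n])).round(1),'z',(1e3*w[2]).round(1))
    x=T[:3,0];print('psi_cw deg',-np.degrees(np.arctan2(-x@n,-x@u)).round(1),'F',np.round(s['contact_force'],1),'Tq',np.round(s['ft_torque'],2),'upx,upy',T[2,:2].round(3),'w',round(s['width'],3))
E
python3 - <<'E'
from h import *
go([.7128,-.0007,.2213],n[:2]);sp()
E
```

```text
t: 15.15
eef_pos: [0.7195, -0.0043, 0.2016]
eef_rot: [-1.674, -2.551, 0.051]
contact_force: [-0.4, -0.3, -3.8]
width: 0.21
tcp [ 0.7195 -0.0043  0.2016] dxyz [ 0.0071 -0.0063 -0.0189] twist -0.03412435254539359 q6 -0.519
jawpt u,n mm [55.7 15.3] z 222.8
tipN u,n mm [32.1 38.6] z 215.9
tipS u,n mm [30.7 -7.3] z 219.5
tail u,n mm [245.4   9.1] z 214.7
psi_cw deg 2.0 F [-0.4 -0.3 -3.8] Tq [-0.05 -0.08 -0.01] upx,upy [ 0.057 -0.077] w 0.21
```

```bash
python3 -m pendant '[{"dx":0.006,"dy":-0.007,"dz":0.01,"twist":0,"gripper":0.005},{"dx":0.001,"dy":0,"dz":0.04,"twist":0,"gripper":0.005},{"dx":0.001,"dy":0,"dz":0.04,"twist":0,"gripper":0.005},{"dx":0,"dy":0,"dz":0,"twist":0,"gripper":0.005}]'
python3 - <<'E'
from h import *
sp()
im,d,K,T=grab('wrist','w7');cv2.imwrite('pics/w7c.png',cv2.resize(im[100:400,120:520],(800,600)))
e=lambda c,r,z:C+ax*z+r*(np.cos(c)*(.866*u-.5*np.array([0,0,1]))+np.sin(c)*n)
print('plug',proj(C+ax*.043,K,T),'ptr .63',proj(e(.63,.04,.006),K,T),'rib',proj(e(.7,.053,.005),K,T))
E
```

```text
t: 15.65
eef_pos: [0.6934, -0.0001, 0.106]
eef_rot: [-1.679, -2.537, 0.06]
contact_force: [-1.0, 0.7, -3.3]
width: 0.208
jawpt u,n mm [40.9 -5.8] z 127.4
tipN u,n mm [17.4 17.6] z 120.4
tipS u,n mm [ 15.7 -28.2] z 124.4
tail u,n mm [230.5 -13.6] z 118.8
psi_cw deg 2.4 F [-1.   0.7 -3.3] Tq [ 0.01 -0.09  0.01] upx,upy [ 0.06  -0.087] w 0.208
plug [[322.5081017  67.8406812]] ptr .63 [[395.26230556 118.34607394]] rib [[421.02416458 135.87254881]]
```

View pics/w7c.png

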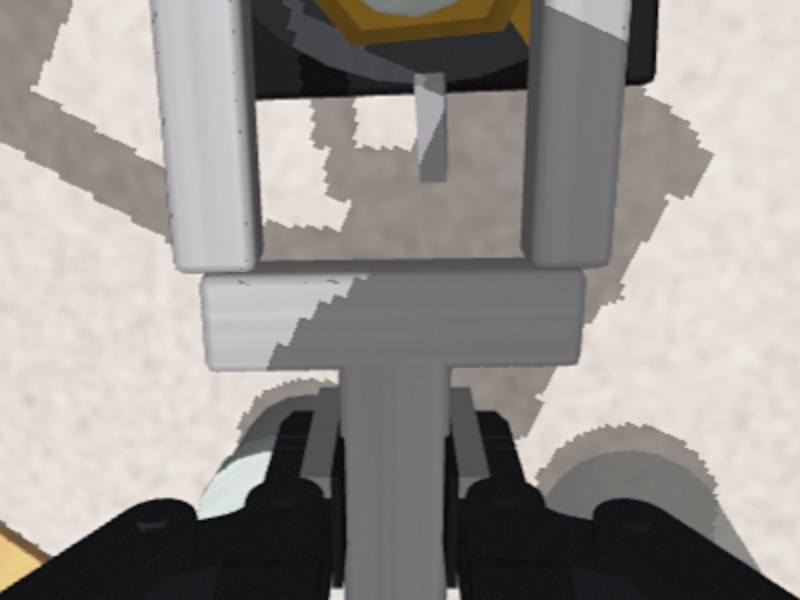

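```bash
cat >> h.py <<'E'
def mv(du,dn,dz):
    T=tool();print('mm',du,dn,dz,'->tool',(T[:3,:3].T@(u*du+n*dn+np.array([0,0,dz]))).round(1))
E
python3 - <<'E'
from h import *
mv(8,13,0);mv(0,0,-10);mv(0,-10,0)
E
```

```text
mm 8 13 0 ->tool [-7.4 13.2 -1.5]
mm 0 0 -10 ->tool [-0.6  0.8  9.9]
mm 0 -10 0 ->tool [ -0.4 -10.    0.8]
```

```bash
python3 -m pendant '[{"dx":0,"dy":0,"dz":-0.005,"twist":-0.02,"gripper":0.005},{"dx":-0.007,"dy":0.013,"dz":-0.001,"twist":-0.02,"gripper":0.005},{"dx":0,"dy":0,"dz":0,"twist":0,"gripper":0.005}]'
python3 - <<'E'
from h import *
sp()
E
```

```text
t: 16.08
eef_pos: [0.7139, -0.0035, 0.1195]
eef_rot: [-1.633, -2.58, 0.049]
contact_force: [-0.3, 0.3, -3.1]
width: 0.211
jawpt u,n mm [52.5  8.3] z 140.7
tipN u,n mm [28.1 30.8] z 133.9
tipS u,n mm [ 28.3 -15.1] z 137.3
tail u,n mm [242.3   8.2] z 132.7
psi_cw deg 0.1 F [-0.3  0.3 -3.1] Tq [-0.02 -0.09  0.01] upx,upy [ 0.057 -0.074] w 0.211
```

```bash
python3 -m pendant '[{"dx":0.0005,"dy":0.0015,"dz":0.018,"twist":0,"gripper":0.005},{"dx":0,"dy":0,"dz":0,"twist":0,"gripper":0.005}]'
python3 - <<'E'
from h import *
sp()
E
```

```text
t: 16.32
eef_pos: [0.7131, -0.0024, 0.1022]
eef_rot: [-1.634, -2.581, 0.049]
contact_force: [-0.3, -0.5, -4.5]
width: 0.21
jawpt u,n mm [51.2  8. ] z 123.3
tipN u,n mm [26.8 30.5] z 116.5
tipS u,n mm [ 26.9 -15.4] z 119.8
tail u,n mm [241.    7.9] z 115.5
psi_cw deg 0.1 F [-0.3 -0.5 -4.5] Tq [-0.12 -0.01  0.08] upx,upy [ 0.056 -0.073] w 0.21
```

```bash
python3 -m pendant '[{"dx":0.001,"dy":0.001,"dz":0.008,"twist":0,"gripper":0.005},{"dx":0,"dy":0,"dz":0.003,"twist":0,"gripper":0.005},{"dx":0,"dy":0,"dz":0,"twist":0,"gripper":0.005}]'
python3 - <<'E'
from h import *
sp()
im,d,K,T=grab('wrist','w8');cv2.imwrite('pics/w8c.png',cv2.resize(im[20:320,120:520],(800,600)))
E
```

```text
t: 16.7
eef_pos: [0.7117, -0.0004, 0.09]
eef_rot: [-1.634, -2.58, 0.049]
contact_force: [-0.6, -0.5, -2.7]
width: 0.209
jawpt u,n mm [48.8  7.6] z 111.2
tipN u,n mm [24.4 30.1] z 104.4
tipS u,n mm [ 24.5 -15.7] z 107.8
tail u,n mm [238.6   7.5] z 103.2
psi_cw deg 0.1 F [-0.6 -0.5 -2.7] Tq [ 0.01 -0.05  0.02] upx,upy [ 0.057 -0.074] w 0.209
```

View pics/w8c.png

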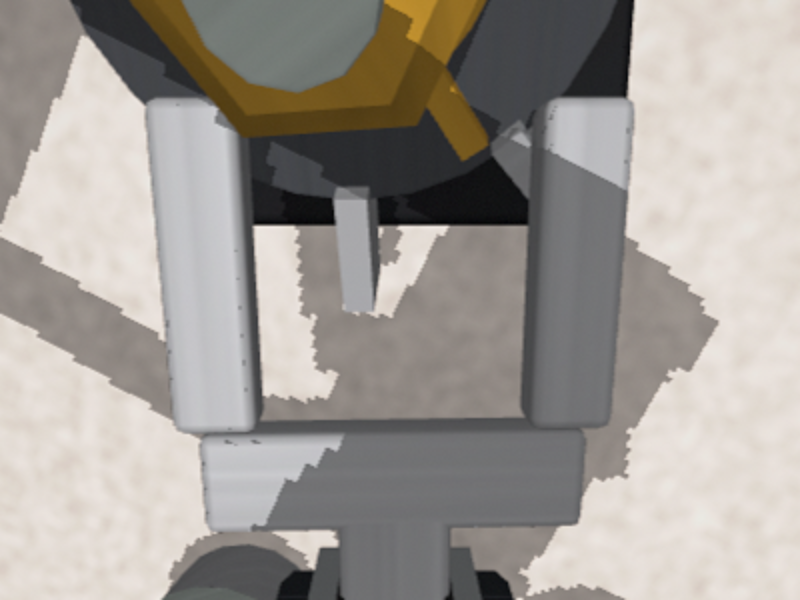

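```bash
python3 -m pendant '[{"dx":0,"dy":-0.005,"dz":0.0004,"twist":0,"gripper":0.005},{"dx":0,"dy":-0.004,"dz":0.0003,"twist":0,"gripper":0.005},{"dx":0,"dy":-0.004,"dz":0.0003,"twist":0,"gripper":0.005}]' 120
python3 - <<'E'
from h import *
sp()
E
```

```text
t: 17.12
eef_pos: [0.7011, -0.0057, 0.0911]
eef_rot: [-1.636, -2.582, 0.045]
contact_force: [2.6, 1.7, -2.1]
width: 0.208
jawpt u,n mm [49.1 -4.2] z 112.2
tipN u,n mm [24.7 18.3] z 105.5
tipS u,n mm [ 24.8 -27.6] z 108.7
tail u,n mm [238.9  -4.5] z 104.4
psi_cw deg 0.1 F [ 2.6  1.7 -2.1] Tq [ 0.49 -0.51 -0.43] upx,upy [ 0.056 -0.07 ] w 0.208
```

```bash
python3 -m pendant '[{"dx":0,"dy":-0.005,"dz":0.0015,"twist":0,"gripper":0.005},{"dx":0,"dy":-0.004,"dz":0.0005,"twist":0,"gripper":0.005},{"dx":0,"dy":-0.003,"dz":0.0005,"twist":0,"gripper":0.005}]'
python3 - <<'E'
from h import *
sp()
im,d,K,T=grab('wrist','w9');cv2.imwrite('pics/w9c.png',cv2.resize(im[20:320,120:520],(800,600)))
E
```

```text
t: 17.5
eef_pos: [0.692, -0.0119, 0.0915]
eef_rot: [-1.641, -2.586, 0.04]
contact_force: [3.7, -1.7, -1.1]
width: 0.212
jawpt u,n mm [ 50.7 -15.2] z 112.4
tipN u,n mm [26.4  7.4] z 105.7
tipS u,n mm [ 26.4 -38.5] z 108.6
tail u,n mm [240.5 -15.6] z 105.2
psi_cw deg 0.2 F [ 3.7 -1.7 -1.1] Tq [ 0.26 -0.41 -0.29] upx,upy [ 0.053 -0.065] w 0.212
```

View pics/w9c.png

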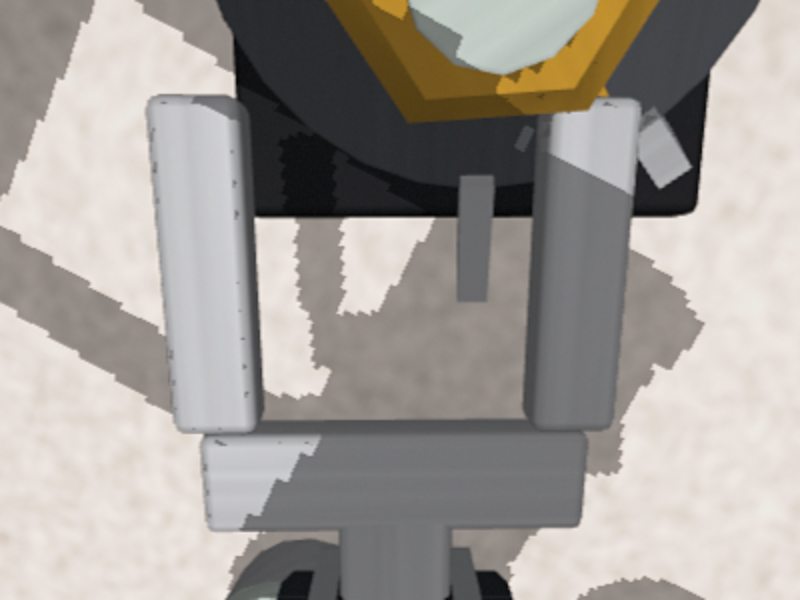

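```bash
cat >> h.py <<'E'
def nut(im,d,K,T,save=None):
    # nut-frame cylindrical coords of brass pixels
    P=cloud(d,K,T);h=cv2.cvtColor(im,cv2.COLOR_BGR2HSV)
    m=(h[...,0]>10)&(h[...,0]<30)&(h[...,1]>130)&(d>0)
    q=P[m]-C;z=q@ax;s=q@(.866*u-.5*np.array([0,0,1]));t=q@n;r=np.hypot(s,t);a=np.arctan2(t,s)
    k=(r>.030)&(r<.041)&(z>0)&(z<.010);print('pointer n',k.sum(),'c',-np.median(a[k]).round(3) if k.any() else None)
    k=(r<.026)&(z>.029)&(z<.036);                     # top face outline
    k2=(z>.010)&(z<.027)&(r>.017)&(r<.027)
    if k2.sum()>50:
        # fit hexagon side surfaces: r=21/cos((a-a0) mod 60)
        g=np.radians(np.arange(-30,30,.5));aa=a[k2];rr=r[k2]
        er=[np.median(abs(rr-.021/np.cos((aa+x+np.pi/6)%(np.pi/3)-np.pi/6))) for x in g]  # flats normals at -x.. 
        i=int(np.argmin(er));print('hex n',k2.sum(),'flat normal (mod60) ccw deg from u',round(-np.degrees(g[i]),1),'err mm',round(er[i]*1e3,2))
E
python3 - <<'E'
from h import *
for t in('w1','w3','w4','w8','w9'):
    print(t);nut(*load(t))
E
```

```text
w1
pointer n 85 c -1.338
hex n 828 flat normal (mod60) ccw deg from u -15.0 err mm 0.29
w3
pointer n 190 c -0.803
hex n 3414 flat normal (mod60) ccw deg from u 13.0 err mm 0.28
w4
pointer n 128 c -0.638
hex n 3303 flat normal (mod60) ccw deg from u 3.0 err mm 0.27
w8
pointer n 537 c -0.589
w9
pointer n 18 c -0.648
```

```bash
python3 -m pendant '[{"dx":0,"dy":0,"dz":-0.02,"twist":0,"gripper":0.005},{"dx":0.002,"dy":0.023,"dz":-0.002,"twist":0,"gripper":0.005},{"dx":0,"dy":0,"dz":0,"twist":0,"gripper":0.005}]'
python3 - <<'E'
from h import *
sp();nut(*grab('wrist','wa'))
mv(0,0,-10);mv(0,-10,0);mv(10,0,0)
E
```

```text
t: 17.92
eef_pos: [0.7104, -0.0029, 0.112]
eef_rot: [-1.637, -2.582, 0.052]
contact_force: [0.3, -0.0, -4.1]
width: 0.204
jawpt u,n mm [50.4  5.3] z 132.9
tipN u,n mm [26.1 27.8] z 126.0
tipS u,n mm [ 26.2 -18. ] z 129.4
tail u,n mm [240.3   5.1] z 125.7
psi_cw deg 0.1 F [ 0.3 -0.  -4.1] Tq [ 0.06 -0.04  0.  ] upx,upy [ 0.053 -0.073] w 0.204
pointer n 386 c -0.589
mm 0 0 -10 ->tool [-0.5  0.7 10. ]
mm 0 -10 0 ->tool [ -0.  -10.    0.7]
mm 10 0 0 ->tool [-10.   -0.   -0.5]
```

```bash
cat >> h.py <<'E'
def spanner(d,K,W,T):
    P=cloud(d,K,W);I=np.linalg.inv(T);Q=(P@I[:3,:3].T+I[:3,3]).reshape(-1,3)
    q=Q[(abs(Q[:,1])<.045)&(Q[:,0]>.028)&(Q[:,0]<.1)&(abs(Q[:,2]+.0235)<.006)]
    A=np.c_[q[:,:2],np.ones(len(q))];c=np.linalg.lstsq(A,q[:,2],rcond=None)[0];c=np.round(c,4)
    print('top plane z=a x+b y+c',c,'ymin/max',q[:,1].min().round(4),q[:,1].max().round(4),'xmax',np.percentile(q[:,0],99.8).round(4))
E
python3 - <<'E'
from h import *
im,d,K,W=load('wa');spanner(d,K,W,tool())
E
python3 -m pendant '[{"dx":0.001,"dy":-0.001,"dz":0.018,"twist":0,"gripper":0.005},{"dx":0,"dy":0,"dz":0.003,"twist":0,"gripper":0.005},{"dx":0,"dy":0,"dz":0,"twist":0,"gripper":0.005}]'
python3 -c "
from h import *
sp()"
```

```text
top plane z=a x+b y+c [ 0.0462  0.0364 -0.0232] ymin/max -0.0352 0.0386 xmax 0.0998
t: 18.35
eef_pos: [0.7063, -0.0021, 0.0923]
eef_rot: [-1.639, -2.582, 0.048]
contact_force: [1.1, -0.1, 3.5]
width: 0.206
jawpt u,n mm [47.9  2.1] z 113.2
tipN u,n mm [23.6 24.7] z 106.4
tipS u,n mm [ 23.6 -21.2] z 109.6
tail u,n mm [237.8   1.6] z 105.8
psi_cw deg 0.2 F [ 1.1 -0.1  3.5] Tq [ 0.66 -0.03 -0.13] upx,upy [ 0.053 -0.071] w 0.206
```

```bash
python3 -m pendant '[{"dx":0,"dy":-0.004,"dz":0.0003,"twist":0,"gripper":0.005},{"dx":0,"dy":-0.004,"dz":0.0005,"twist":0,"gripper":0.005},{"dx":0,"dy":-0.004,"dz":0.0005,"twist":0,"gripper":0.005}]'
python3 - <<'E'
from h import *
sp();T=tool();a=grab('wrist','wb');nut(*a);spanner(*a[1:],T)
E
```

```text
t: 18.73
eef_pos: [0.6999, -0.0056, 0.094]
eef_rot: [-1.646, -2.587, 0.035]
contact_force: [6.9, 3.0, 1.5]
width: 0.209
jawpt u,n mm [48.4 -5.3] z 114.8
tipN u,n mm [24.1 17.4] z 108.2
tipS u,n mm [ 24.  -28.5] z 111.0
tail u,n mm [238.2  -6.2] z 107.9
psi_cw deg 0.3 F [6.9 3.  1.5] Tq [ 0.95 -1.11 -0.73] upx,upy [ 0.051 -0.06 ] w 0.209
pointer n 362 c -0.566
top plane z=a x+b y+c [ 0.0514  0.0428 -0.0244] ymin/max -0.0354 0.0395 xmax 0.0933
```

```bash
python3 -m pendant '[{"dx":0,"dy":-0.004,"dz":0.0015,"twist":0,"gripper":0.005},{"dx":0,"dy":-0.004,"dz":0.001,"twist":0,"gripper":0.005}]'
python3 - <<'E'
from h import *
sp();T=tool();a=grab('wrist','wc');nut(*a);spanner(*a[1:],T)
E
```

```text
t: 19.02
eef_pos: [0.6961, -0.0089, 0.094]
eef_rot: [-1.652, -2.592, 0.027]
contact_force: [1.5, -0.6, 3.2]
width: 0.21
jawpt u,n mm [ 49.7 -10.1] z 114.5
tipN u,n mm [25.5 12.7] z 108.0
tipS u,n mm [ 25.3 -33.3] z 110.4
tail u,n mm [239.5 -11.3] z 108.2
psi_cw deg 0.4 F [ 1.5 -0.6  3.2] Tq [ 0.61 -0.19 -0.22] upx,upy [ 0.048 -0.051] w 0.21
pointer n 79 c -0.511
top plane z=a x+b y+c [ 0.0463  0.0434 -0.0245] ymin/max -0.0357 0.0389 xmax 0.093
```

```bash
sed -i "s/jawpt=\[.070,-.0009,-.0172\],tipN=\[.094,.0221,-.0107\],tipS=\[.094,-.0239,-.0107\]/jawpt=[.070,.0017,-.0152],tipN=[.094,.0247,-.0065],tipS=[.094,-.0213,-.0085]/" h.py
python3 -m pendant '[{"dx":0,"dy":0,"dz":-0.03,"twist":0,"gripper":0.005},{"dx":-0.02,"dy":0,"dz":-0.03,"twist":0,"gripper":0.005},{"dx":-0.02,"dy":0,"dz":0,"twist":0.1,"gripper":0.005},{"dx":0,"dy":0,"dz":0,"twist":0.1,"gripper":0.005},{"dx":0,"dy":0,"dz":0,"twist":0.1,"gripper":0.005},{"dx":0,"dy":0,"dz":0,"twist":0.1,"gripper":0.005},{"dx":0,"dy":0,"dz":0,"twist":0.03,"gripper":0.005},{"dx":0,"dy":0,"dz":0,"twist":0,"gripper":0.005}]'
python3 - <<'E'
from h import *
sp();T=tool();a=grab('wrist','wd');nut(*a);spanner(*a[1:],T)
E
```

```text
t: 20.08
eef_pos: [0.7007, -0.0522, 0.1417]
eef_rot: [-2.165, -2.159, 0.095]
contact_force: [-0.1, -0.3, -3.2]
width: 0.208
jawpt u,n mm [98.2  8. ] z 157.6
tipN u,n mm [85.9 38.3] z 146.9
tipS u,n mm [66.4 -2.9] z 153.6
tail u,n mm [268.8 -75.6] z 160.0
psi_cw deg 25.5 F [-0.1 -0.3 -3.2] Tq [-0.   -0.14 -0.02] upx,upy [ 0.014 -0.102] w 0.208
pointer n 0 c None
top plane z=a x+b y+c [ 0.0742  0.0456 -0.0245] ymin/max -0.0359 0.0379 xmax 0.093
```

```bash
sed -i "s/jawpt=\[.070,.0017,-.0152\],tipN=\[.094,.0247,-.0065\],tipS=\[.094,-.0213,-.0085\]/jawpt=[.070,.0010,-.0133],tipN=[.093,.0240,-.0046],tipS=[.093,-.0220,-.0067]/" h.py
python3 - <<'E'
from h import *
sp();mv(-34,-33,-20)
E
```

```text
jawpt u,n mm [97.8  7.3] z 155.8
tipN u,n mm [86.3 37.1] z 145.1
tipS u,n mm [66.8 -4.1] z 151.9
tail u,n mm [268.8 -75.6] z 159.9
psi_cw deg 25.5 F [-1.3 -0.3 -3.4] Tq [ 0.02 -0.12  0.06] upx,upy [ 0.014 -0.102] w 0.21
mm -34 -33 -20 ->tool [ 16.2 -42.1  24.7]
```

```bash
python3 -m pendant '[{"dx":0.008,"dy":-0.021,"dz":0.008,"twist":0,"gripper":0.005},{"dx":0.008,"dy":-0.021,"dz":0.008,"twist":0,"gripper":0.005},{"dx":0,"dy":0,"dz":0.008,"twist":0,"gripper":0.005},{"dx":0,"dy":0,"dz":0,"twist":0,"gripper":0.005}]'
python3 - <<'E'
from h import *
sp();a=grab('wrist','we');nut(*a)
e=np.array
g=lambda s,t,z:C+ax*z
im,d,K,W=a
# slot line in nut coordinates: compare arms to hex: print measured hex points extents perpendicular to slot in level band
P=cloud(d,K,W);h=cv2.cvtColor(im,cv2.COLOR_BGR2HSV);m=(h[...,0]>10)&(h[...,0]<30)&(h[...,1]>130)&(d>0)
T=tool();I=np.linalg.inv(T);Q=P[m]@I[:3,:3].T+I[:3,3]
k=(Q[:,0]<.2)&(abs(Q[:,1])<.06)&(Q[:,0]>.06)
q=Q[k]
for z0 in np.arange(-.035,.0,.005):
    r=q[(q[:,2]>z0)&(q[:,2]<z0+.005)]
    if len(r)>5:print(z0.round(3),len(r),'x',r[:,0].min().round(3),r[:,0].max().round(3),'y',r[:,1].min().round(4),r[:,1].max().round(4))
E
```

```text
t: 20.62
eef_pos: [0.6557, -0.036, 0.1212]
eef_rot: [-2.16, -2.165, 0.097]
contact_force: [0.3, 0.1, -3.7]
width: 0.206
jawpt u,n mm [ 63.8 -26.8] z 135.3
tipN u,n mm [52.2  2.9] z 124.6
tipS u,n mm [ 32.9 -38.3] z 131.4
tail u,n mm [ 235.3 -108.8] z 139.6
psi_cw deg 25.2 F [ 0.3  0.1 -3.7] Tq [ 0.02 -0.13  0.01] upx,upy [ 0.013 -0.102] w 0.206
pointer n 313 c -0.501
-0.02 224 x 0.11 0.113 y -0.0097 0.0138
-0.015 1486 x 0.106 0.115 y -0.0142 0.0206
-0.01 585 x 0.105 0.115 y -0.0101 0.0225
```

```bash
cat >> h.py <<'E'
def axis():
    T=tool();I=np.linalg.inv(T);p=I[:3,:3]@C+I[:3,3];a=I[:3,:3]@ax;k=(-.0133-p[2])/a[2];q=p+k*a
    print('nut axis in tool at jaw level',q.round(4),'axial z mm',round(1e3*k,1),'-> dx',round(q[0]-.070,4),'dy',round(q[1]-.001,4),'roll mism deg',round(np.degrees(np.arctan2(a[1],-a[2]))+2.6,1),'pitch mism',round(np.degrees(np.arctan2(a[0],-a[2])),1))
E
python3 -m pendant '[{"dx":0,"dy":0,"dz":0,"twist":0.05,"gripper":0.005},{"dx":0,"dy":0,"dz":0,"twist":0,"gripper":0.005}]'
python3 -c "
from h import *
sp();axis()"
```

```text
t: 20.92
eef_pos: [0.6582, -0.0369, 0.1221]
eef_rot: [-2.217, -2.112, 0.097]
contact_force: [0.7, 0.6, -3.2]
width: 0.209
jawpt u,n mm [ 67.3 -21.9] z 135.7
tipN u,n mm [57.3  8.4] z 125.0
tipS u,n mm [ 35.9 -31.8] z 131.7
tail u,n mm [ 234.3 -112.4] z 141.1
psi_cw deg 28.1 F [ 0.7  0.6 -3.2] Tq [ 0.03 -0.1   0.02] upx,upy [ 0.008 -0.1  ] w 0.209
nut axis in tool at jaw level [ 0.1285 -0.0055 -0.0133] axial z mm 25.2 -> dx 0.0585 dy -0.0065 roll mism deg 12.0 pitch mism -26.1
```

```bash
sed -i 's/)+2.6,1)/)-2.6,1)/' h.py
python3 -m pendant '[{"dx":0.005,"dy":-0.0065,"dz":0.001,"twist":0,"gripper":0.005},{"dx":0.005,"dy":0,"dz":0,"twist":0,"gripper":0.005},{"dx":0,"dy":0,"dz":0,"twist":0,"gripper":0.005}]'
python3 -c "
from h import *
sp();axis()"
```

```text
t: 21.3
eef_pos: [0.6527, -0.026, 0.1222]
eef_rot: [-2.216, -2.115, 0.096]
contact_force: [-0.4, 0.4, -3.4]
width: 0.211
jawpt u,n mm [ 55.  -22.3] z 135.9
tipN u,n mm [45.   7.9] z 125.1
tipS u,n mm [ 23.7 -32.3] z 131.8
tail u,n mm [ 222.3 -112.6] z 141.2
psi_cw deg 28.0 F [-0.4  0.4 -3.4] Tq [-0.01 -0.08  0.04] upx,upy [ 0.008 -0.099] w 0.211
nut axis in tool at jaw level [ 0.1183  0.0007 -0.0133] axial z mm 24.6 -> dx 0.0483 dy -0.0003 roll mism deg 6.8 pitch mism -26.1
```

```bash
python3 -m pendant '[{"dx":0.012,"dy":0,"dz":0.0015,"twist":0,"gripper":0.005},{"dx":0.011,"dy":0,"dz":0.001,"twist":0,"gripper":0.005},{"dx":0,"dy":0,"dz":0,"twist":0,"gripper":0.005}]'
python3 -c "
from h import *
sp();axis()"
```

```text
t: 21.68
eef_pos: [0.6534, -0.0009, 0.1197]
eef_rot: [-2.215, -2.115, 0.096]
contact_force: [0.3, -0.2, -3.1]
width: 0.207
jawpt u,n mm [ 32.6 -11.1] z 133.4
tipN u,n mm [22.5 19.2] z 122.6
tipS u,n mm [  1.2 -21.1] z 129.3
tail u,n mm [ 199.9 -101.2] z 138.7
psi_cw deg 27.9 F [ 0.3 -0.2 -3.1] Tq [ 0.06 -0.08 -0.06] upx,upy [ 0.008 -0.099] w 0.207
nut axis in tool at jaw level [ 0.0945  0.0006 -0.0133] axial z mm 21.5 -> dx 0.0245 dy -0.0004 roll mism deg 6.8 pitch mism -26.1
```

```bash
python3 -m pendant '[{"dx":0.01,"dy":0,"dz":0,"twist":0,"gripper":0.005},{"dx":0.01,"dy":0,"dz":0,"twist":0,"gripper":0.005},{"dx":0,"dy":0,"dz":0,"twist":0,"gripper":0.005}]'
python3 -c "
from h import *
sp();axis()"
```

```text
t: 22.05
eef_pos: [0.6545, 0.0203, 0.1202]
eef_rot: [-2.214, -2.117, 0.097]
contact_force: [-0.6, -0.3, -0.6]
width: 0.209
jawpt u,n mm [13.8 -1.1] z 133.9
tipN u,n mm [ 3.7 29.2] z 123.1
tipS u,n mm [-17.5 -11.1] z 129.8
tail u,n mm [181.2 -91. ] z 139.3
psi_cw deg 27.9 F [-0.6 -0.3 -0.6] Tq [0.19 0.07 0.06] upx,upy [ 0.007 -0.099] w 0.209
nut axis in tool at jaw level [ 0.0731  0.0006 -0.0133] axial z mm 21.9 -> dx 0.0031 dy -0.0004 roll mism deg 6.8 pitch mism -26.1
```

```bash
python3 -m pendant '[{"dx":0.0005,"dy":-0.0075,"dz":0,"twist":0.1,"gripper":0.005},{"dx":0.0005,"dy":-0.0075,"dz":0,"twist":0.1,"gripper":0.005}]'
python3 - <<'E'
from h import *
sp();axis();nut(*grab('wrist','wf'))
E
```

```text
t: 22.3
eef_pos: [0.6389, 0.0234, 0.1218]
eef_rot: [-2.423, -1.883, 0.11]
contact_force: [0.1, 0.8, -1.7]
width: 0.211
jawpt u,n mm [12.4 -2.1] z 134.0
tipN u,n mm [ 8.8 29.4] z 122.8
tipS u,n mm [-20.2  -5.7] z 129.5
tail u,n mm [ 158.1 -123.9] z 143.2
psi_cw deg 39.5 F [ 0.1  0.8 -1.7] Tq [0.53 0.04 0.29] upx,upy [-0.012 -0.1  ] w 0.211
nut axis in tool at jaw level [ 0.0725  0.0017 -0.0133] axial z mm 21.9 -> dx 0.0025 dy 0.0007 roll mism deg 11.9 pitch mism -24.0
pointer n 0 c None
hex n 2376 flat normal (mod60) ccw deg from u -2.5 err mm 0.13
```

```bash
python3 -m pendant '[{"dx":0.0005,"dy":-0.007,"dz":0,"twist":0.09,"gripper":0.005},{"dx":0.0005,"dy":-0.007,"dz":0,"twist":0.09,"gripper":0.005}]'
python3 - <<'E'
from h import *
sp();axis();T=tool();a=grab('wrist','wg');nut(*a);spanner(*a[1:],T)
E
```

```text
t: 22.6
eef_pos: [0.6261, 0.0279, 0.1238]
eef_rot: [-2.594, -1.654, 0.118]
contact_force: [0.6, -1.3, -2.4]
width: 0.208
jawpt u,n mm [12.1 -2.8] z 134.8
tipN u,n mm [14.6 28.8] z 123.3
tipS u,n mm [-20.5  -0.3] z 129.7
tail u,n mm [ 132.8 -149.1] z 147.5
psi_cw deg 50.1 F [ 0.6 -1.3 -2.4] Tq [0.27 0.13 0.39] upx,upy [-0.031 -0.094] w 0.208
nut axis in tool at jaw level [ 0.0727  0.0021 -0.0133] axial z mm 22.7 -> dx 0.0027 dy 0.0011 roll mism deg 16.1 pitch mism -21.3
pointer n 0 c None
hex n 2354 flat normal (mod60) ccw deg from u -13.0 err mm 0.13
top plane z=a x+b y+c [-0.0159  0.0396 -0.0215] ymin/max -0.0364 0.0376 xmax 0.0948
```

```bash
python3 -m pendant '[{"dx":0.0005,"dy":-0.007,"dz":0,"twist":0.09,"gripper":0.005},{"dx":0.0005,"dy":-0.007,"dz":0,"twist":0.09,"gripper":0.005}]'
python3 - <<'E'
from h import *
sp();axis();T=tool();a=grab('wrist','wh');nut(*a);spanner(*a[1:],T);print(get_state()['qpos'].round(2))
E
```

```text
t: 22.9
eef_pos: [0.6143, 0.0346, 0.1262]
eef_rot: [-2.741, -1.415, 0.126]
contact_force: [-1.3, -0.4, 0.3]
width: 0.205
jawpt u,n mm [11.7 -3.5] z 136.0
tipN u,n mm [20. 27.] z 124.2
tipS u,n mm [-19.9   4.8] z 130.3
tail u,n mm [ 103.6 -169.1] z 151.9
psi_cw deg 60.6 F [-1.3 -0.4  0.3] Tq [0.25 0.12 0.34] upx,upy [-0.048 -0.086] w 0.205
nut axis in tool at jaw level [ 0.0729  0.0029 -0.0133] axial z mm 23.9 -> dx 0.0029 dy 0.0019 roll mism deg 19.5 pitch mism -17.9
pointer n 4 c -0.801
hex n 2228 flat normal (mod60) ccw deg from u -23.5 err mm 0.14
top plane z=a x+b y+c [-0.007   0.0368 -0.0219] ymin/max -0.0367 0.0374 xmax 0.0946
[-0.06  0.53  1.5   0.01  1.2   0.56]
```

```bash
python3 -m pendant '[{"dx":0.001,"dy":-0.0055,"dz":0.001,"twist":0.08,"gripper":0.005},{"dx":0.001,"dy":-0.0045,"dz":0.001,"twist":0.06,"gripper":0.005},{"dx":0,"dy":0,"dz":0,"twist":0.02,"gripper":0.005}]'
python3 - <<'E'
from h import *
sp();axis();T=tool();a=grab('wrist','wi');nut(*a);spanner(*a[1:],T)
E
```

```text
t: 23.32
eef_pos: [0.6063, 0.0419, 0.1266]
eef_rot: [-2.849, -1.198, 0.136]
contact_force: [-3.7, 4.2, 2.6]
width: 0.206
jawpt u,n mm [11.6 -3.2] z 135.4
tipN u,n mm [24.6 25.4] z 123.5
tipS u,n mm [-18.3   9.8] z 129.2
tail u,n mm [  76.5 -180.9] z 154.1
psi_cw deg 69.5 F [-3.7  4.2  2.6] Tq [1.25 0.44 0.82] upx,upy [-0.062 -0.078] w 0.206
nut axis in tool at jaw level [ 0.073   0.0022 -0.0133] axial z mm 23.3 -> dx 0.003 dy 0.0012 roll mism deg 21.7 pitch mism -14.4
pointer n 6 c -0.65
hex n 2243 flat normal (mod60) ccw deg from u 30.0 err mm 0.14
top plane z=a x+b y+c [-0.001   0.0439 -0.0225] ymin/max -0.0374 0.0369 xmax 0.0945
```

```bash
python3 -m pendant '[{"dx":0,"dy":-0.001,"dz":0,"twist":0.02,"gripper":0.005},{"dx":0,"dy":0,"dz":0,"twist":0,"gripper":0.005},{"dx":0,"dy":0.004,"dz":0,"twist":-0.06,"gripper":0.005},{"dx":-0.01,"dy":0,"dz":0,"twist":0,"gripper":0.005},{"dx":-0.015,"dy":0,"dz":0,"twist":0,"gripper":0.005}]'
python3 - <<'E'
from h import *
sp();axis();nut(*grab('wrist','wj'))
E
```

```text
t: 24.0
eef_pos: [0.5953, 0.0243, 0.1283]
eef_rot: [-2.817, -1.261, 0.121]
contact_force: [-0.2, -0.3, -3.3]
width: 0.205
jawpt u,n mm [ 19.9 -21.9] z 137.9
tipN u,n mm [31.5  7.5] z 126.3
tipS u,n mm [-10.6 -10.1] z 132.0
tail u,n mm [  92.8 -196.6] z 154.3
psi_cw deg 66.9 F [-0.2 -0.3 -3.3] Tq [ 0.05 -0.13  0.01] upx,upy [-0.05 -0.08] w 0.205
nut axis in tool at jaw level [ 0.0931  0.0028 -0.0133] axial z mm 25.0 -> dx 0.0231 dy 0.0018 roll mism deg 21.1 pitch mism -15.0
pointer n 44 c 0.002
hex n 1844 flat normal (mod60) ccw deg from u 29.5 err mm 0.12
```

```bash
python3 -m pendant '[{"dx":-0.03,"dy":0,"dz":0,"twist":0,"gripper":0.005},{"dx":-0.03,"dy":0,"dz":-0.01,"twist":0,"gripper":0.005},{"dx":-0.02,"dy":0,"dz":-0.04,"twist":0,"gripper":0.005},{"dx":0,"dy":0,"dz":-0.03,"twist":0,"gripper":0.005},{"dx":0,"dy":0,"dz":0,"twist":0,"gripper":0.005}]'
python3 - <<'E'
from h import *
T=tool();print(T.round(3));go([.5378,-.3145,.2],[.2506,.968]);nut(*grab('wrist','wk'))
E
```

```text
t: 24.68
eef_pos: [0.5475, -0.0441, 0.2111]
eef_rot: [-2.825, -1.258, 0.127]
contact_force: [0.7, -0.6, -4.8]
width: 0.203
[[ 0.667  0.74  -0.094  0.547]
 [ 0.743 -0.669  0.01  -0.044]
 [-0.056 -0.076 -0.996  0.211]
 [ 0.     0.     0.     1.   ]]
tcp [ 0.5475 -0.0441  0.2111] dxyz [-0.2068  0.1745  0.0093] twist 1.0903929961413645 q6 0.536
pointer n 0 c None
```

Move over the rest (translate, then twist).

```bash
python3 -m pendant '[{"dx":-0.034,"dy":0.029,"dz":0.001,"twist":0,"gripper":0.005},{"dx":-0.034,"dy":0.029,"dz":0.001,"twist":0,"gripper":0.005},{"dx":-0.034,"dy":0.029,"dz":0.001,"twist":0,"gripper":0.005},{"dx":-0.034,"dy":0.029,"dz":0.001,"twist":0,"gripper":0.005},{"dx":-0.034,"dy":0.029,"dz":0.001,"twist":0,"gripper":0.005},{"dx":-0.034,"dy":0.029,"dz":0.001,"twist":0,"gripper":0.005},{"dx":0,"dy":0,"dz":0,"twist":0.1,"gripper":0.005},{"dx":0,"dy":0,"dz":0,"twist":0.1,"gripper":0.005},{"dx":0,"dy":0,"dz":0,"twist":0.1,"gripper":0.005},{"dx":0,"dy":0,"dz":0,"twist":0.1,"gripper":0.005}]'
python3 -m pendant '[{"dx":0,"dy":0,"dz":0,"twist":0.1,"gripper":0.005},{"dx":0,"dy":0,"dz":0,"twist":0.1,"gripper":0.005},{"dx":0,"dy":0,"dz":0,"twist":0.1,"gripper":0.005},{"dx":0,"dy":0,"dz":0,"twist":0.1,"gripper":0.005},{"dx":0,"dy":0,"dz":0,"twist":0.1,"gripper":0.005},{"dx":0,"dy":0,"dz":0,"twist":0.1,"gripper":0.005},{"dx":0,"dy":0,"dz":0,"twist":0,"gripper":0.005}]'
python3 - <<'E'
from h import *
T=tool();print(T.round(3));go([.5378,-.3145,.1],[.2506,.968]);spanner(*grab('wrist','wl')[1:],T)
E
```

```text
t: 25.98
eef_pos: [0.531, -0.3159, 0.176]
eef_rot: [-3.018, -0.657, 0.176]
contact_force: [-0.1, -0.5, -3.9]
width: 0.202
t: 26.85
eef_pos: [0.5251, -0.3108, 0.1577]
eef_rot: [-3.099, 0.293, 0.223]
contact_force: [0.0, -0.5, -3.7]
width: 0.208
[[ 0.972 -0.188 -0.14   0.525]
 [-0.185 -0.982  0.034 -0.311]
 [-0.144 -0.007 -0.99   0.158]
 [ 0.     0.     0.     1.   ]]
tcp [ 0.5251 -0.3108  0.1577] dxyz [0.0214 0.0016 0.0552] twist 0.06465909291319205 q6 1.162
top plane z=a x+b y+c [ 0.0756  0.0434 -0.0246] ymin/max -0.0368 0.0372 xmax 0.093
```

```bash
python3 - <<'E'
from h import *
go([.5346,-.3136,.05],[.2506,.968])
E
python3 -m pendant '[{"dx":0,"dy":0,"dz":0,"twist":0.03,"gripper":0.005},{"dx":0,"dy":0,"dz":0,"twist":0.03,"gripper":0.005},{"dx":0,"dy":0,"dz":0,"twist":0,"gripper":0.005}]'
python3 - <<'E'
from h import *
go([.5346,-.3136,.05],[.2506,.968]);print(tool()[2])
E
```

```text
tcp [ 0.5249 -0.3108  0.1577] dxyz [0.0255 0.0018 0.1051] twist 0.06564678658758316 q6 1.161
t: 27.28
eef_pos: [0.5246, -0.3104, 0.1563]
eef_rot: [-3.092, 0.386, 0.227]
contact_force: [-0.5, 1.4, -4.0]
width: 0.206
tcp [ 0.5246 -0.3104  0.1563] dxyz [0.0259 0.0005 0.1036] twist 0.004531967198907694 q6 1.223
[-1.46108867e-01  9.58165893e-04 -9.89268053e-01  1.56288367e-01]
```

```bash
python3 -m pendant '[{"dx":0.013,"dy":0.0005,"dz":0.05,"twist":0.004,"gripper":0.005},{"dx":0.008,"dy":0,"dz":0.035,"twist":0,"gripper":0.005},{"dx":0.004,"dy":0,"dz":0.015,"twist":0,"gripper":0.005},{"dx":0,"dy":0,"dz":0,"twist":0,"gripper":0.005}]'
python3 - <<'E'
from h import *
T=tool();print(T[2]);go([.5346,-.3136,.025],[.2506,.968]);spanner(*grab('wrist','wm')[1:],T);print(get_state()['contact_force'])
E
```

```text
t: 27.78
eef_pos: [0.5369, -0.3155, 0.0537]
eef_rot: [-3.095, 0.392, 0.219]
contact_force: [0.4, 0.1, -2.9]
width: 0.208
[-0.14049911  0.00370944 -0.99007386  0.05365605]
tcp [ 0.5369 -0.3155  0.0537] dxyz [ 0.0014 -0.0013  0.0287] twist 0.0012001697454708804 q6 1.241
top plane z=a x+b y+c [ 0.0755  0.0432 -0.0245] ymin/max -0.0369 0.0372 xmax 0.0929
[ 0.15260385 -0.01865512 -3.49716584]
```

```bash
python3 -m pendant '[{"dx":0.002,"dy":-0.001,"dz":0.022,"twist":0,"gripper":0.005},{"dx":0.001,"dy":0,"dz":0.007,"twist":0,"gripper":0.005}]' && python3 -m pendant '[{"dx":0.0005,"dy":0,"dz":0.004,"twist":0,"gripper":0.005},{"dx":0.0005,"dy":0,"dz":0.004,"twist":0,"gripper":0.005},{"dx":0,"dy":0,"dz":0,"twist":0,"gripper":0.005}]' 30
python3 - <<'E'
from h import *
T=tool();print(T[2]);go([.5346,-.3136,.0135],[.2506,.968]);spanner(*grab('wrist','wn')[1:],T);print(get_state()['contact_force'])
E
```

```text
t: 28.08
eef_pos: [0.5389, -0.3164, 0.0287]
eef_rot: [-3.1, 0.392, 0.209]
contact_force: [-0.6, 0.0, -4.0]
width: 0.205
t: 28.45
eef_pos: [0.5404, -0.3177, 0.0229]
eef_rot: [-3.102, 0.393, 0.203]
contact_force: [-0.6, -0.0, -3.8]
width: 0.206
[-0.1295204   0.00818979 -0.99154294  0.02289568]
tcp [ 0.5404 -0.3177  0.0229] dxyz [-0.0054 -0.0026  0.0102] twist 0.0008914649330944435 q6 1.246
top plane z=a x+b y+c [ 0.0759  0.0433 -0.0246] ymin/max -0.0369 0.0371 xmax 0.0929
[-0.11739197 -0.42855889 -4.03017324]
```

```bash
python3 -m pendant '[{"dx":-0.005,"dy":-0.0025,"dz":0.002,"twist":0,"gripper":0.005},{"dx":0,"dy":0,"dz":0.003,"twist":0,"gripper":0.005},{"dx":0,"dy":0,"dz":0.003,"twist":0,"gripper":0.005},{"dx":0,"dy":0,"dz":0.002,"twist":0,"gripper":0.005},{"dx":0,"dy":0,"dz":0,"twist":0,"gripper":0.005}]' 25
python3 - <<'E'
from h import *
T=tool();print(T[2]);go([.5346,-.3136,.0135],[.2506,.968]);spanner(*grab('wrist','wo')[1:],T);print(get_state()['contact_force'])
E
```

```text
t: 29.12
eef_pos: [0.536, -0.314, 0.0208]
eef_rot: [-3.105, 0.393, 0.197]
contact_force: [-1.4, 0.6, 0.1]
width: 0.207
[-0.12525602  0.01036812 -0.99207028  0.02075791]
tcp [ 0.536  -0.314   0.0208] dxyz [-0.0005 -0.0001  0.0074] twist 0.0009119546850517857 q6 1.249
top plane z=a x+b y+c [ 0.069   0.039  -0.0246] ymin/max -0.0368 0.0373 xmax 0.093
[-0.28763429  1.25283712  2.50487423]
```

```bash
python3 -m pendant '[{"dx":0,"dy":0,"dz":0.004,"twist":0,"gripper":0.005},{"dx":0,"dy":0,"dz":0.004,"twist":0,"gripper":0.005},{"dx":0,"dy":0,"dz":0.004,"twist":0,"gripper":0.005},{"dx":0,"dy":0,"dz":0,"twist":0,"gripper":0.005}]' 20
python3 - <<'E'
from h import *
T=tool();print(T[2]);go([.5346,-.3136,.0135],[.2506,.968]);spanner(*grab('wrist','wp')[1:],T);print(get_state()['contact_force'])
E
```

```text
t: 29.68
eef_pos: [0.5356, -0.3144, 0.017]
eef_rot: [-3.108, 0.394, 0.191]
contact_force: [-1.1, 0.7, -0.0]
width: 0.204
[-0.12109684  0.01256628 -0.99256115  0.01700295]
tcp [ 0.5356 -0.3144  0.017 ] dxyz [-0.0008 -0.0006  0.0036] twist 0.00023300347950927502 q6 1.25
top plane z=a x+b y+c [ 0.016   0.0085 -0.025 ] ymin/max -0.0376 0.0368 xmax 0.0929
[-1.56870615  0.83731367  3.54571025]
```

```bash
python3 -m pendant '[{"dx":0,"dy":0,"dz":0.004,"twist":0,"gripper":0.005},{"dx":0,"dy":0,"dz":0.004,"twist":0,"gripper":0.005},{"dx":0,"dy":0,"dz":0.004,"twist":0,"gripper":0.005},{"dx":0,"dy":0,"dz":0,"twist":0,"gripper":0.005}]' 20
python3 - <<'E'
from h import *
T=tool();print(T[2]);go([.5346,-.3136,.0135],[.2506,.968]);spanner(*grab('wrist','wq')[1:],T);print(get_state()['contact_force'])
E
```

```text
t: 30.22
eef_pos: [0.5352, -0.3147, 0.0129]
eef_rot: [-3.11, 0.395, 0.187]
contact_force: [-0.9, 0.5, 5.2]
width: 0.209
[-0.11773674  0.01399709 -0.99294619  0.01291906]
tcp [ 0.5352 -0.3147  0.0129] dxyz [-0.0009 -0.001  -0.0005] twist -0.0002544384928881982 q6 1.25
top plane z=a x+b y+c [ 0.0253 -0.0053 -0.0285] ymin/max -0.045 0.0365 xmax 0.0917
[-1.84687133  1.63129926  6.8459597 ]
```

```bash
cat >> h.py <<'E'
def flat(d,K,W,T):
    P=cloud(d,K,W).reshape(-1,3);x=T[:2,0]/np.linalg.norm(T[:2,0]);y=np.array([-x[1],x[0]]);q=P[:,:2]-T[:2,3];X=q@x;Y=q@y
    for y0,y1,nm in((-.036,-.024,'armS'),(-.008,.008,'mid'),(.024,.036,'armN')):
        for a in np.arange(.02,.1,.01):
            k=(X>a)&(X<a+.01)&(Y>y0)&(Y<y1)&(P[:,2]>.009)&(P[:,2]<.07)
            if k.sum()>20:print(nm,round(a+.005,3),'z',np.median(P[k,2]).round(4),end='; ')
        print()
E
python3 - <<'E'
from h import *
im,d,K,W=load('wq');flat(d,K,W,tool())
E
```

```text
armS 0.025 z 0.0374; armS 0.035 z 0.0369; armS 0.045 z 0.0364; armS 0.055 z 0.0361; armS 0.065 z 0.0357; armS 0.075 z 0.0352; armS 0.085 z 0.0347; armS 0.095 z 0.0342; 
mid 0.025 z 0.0375; mid 0.035 z 0.0371; mid 0.045 z 0.0301; 
armN 0.025 z 0.0372; armN 0.035 z 0.037; armN 0.045 z 0.0362; armN 0.055 z 0.0359; armN 0.065 z 0.0355; armN 0.075 z 0.035; armN 0.085 z 0.0346; armN 0.095 z 0.0341;
```

```bash
python3 -m pendant '[{"dx":0,"dy":0,"dz":0.003,"twist":0,"gripper":0.005},{"dx":0,"dy":0,"dz":0.002,"twist":0,"gripper":0.005},{"dx":0,"dy":0,"dz":0,"twist":0,"gripper":0.005}]' 20
python3 - <<'E'
from h import *
T=tool();print(T[:3,3]);flat(*grab('wrist','wr')[1:],T);print(get_state()['contact_force'])
E
```

```text
t: 30.65
eef_pos: [0.5352, -0.3148, 0.0129]
eef_rot: [-3.111, 0.396, 0.183]
contact_force: [-1.3, 0.2, 4.0]
width: 0.21
[ 0.53518874 -0.3147601   0.01288109]
armS 0.025 z 0.0372; armS 0.035 z 0.0369; armS 0.045 z 0.0364; armS 0.055 z 0.0361; armS 0.065 z 0.0357; armS 0.075 z 0.0352; armS 0.085 z 0.0348; armS 0.095 z 0.0343; 
mid 0.025 z 0.0375; mid 0.035 z 0.037; mid 0.045 z 0.0301; 
armN 0.025 z 0.0372; armN 0.035 z 0.037; armN 0.045 z 0.0362; armN 0.055 z 0.036; armN 0.065 z 0.0355; armN 0.075 z 0.035; armN 0.085 z 0.0346; armN 0.095 z 0.0341; 
[-1.80913174  2.55328706  7.05268422]
```

```bash
python3 -m pendant '[{"dx":0,"dy":0,"dz":0,"twist":0,"gripper":0.03},{"dx":0,"dy":0,"dz":0,"twist":0,"gripper":0.05},{"dx":0,"dy":0,"dz":0,"twist":0,"gripper":0.06},{"dx":0,"dy":0,"dz":0,"twist":0,"gripper":0.06},{"dx":0,"dy":0,"dz":-0.01,"twist":0,"gripper":0.06},{"dx":0,"dy":0,"dz":-0.03,"twist":0,"gripper":0.06},{"dx":0,"dy":0,"dz":-0.05,"twist":0,"gripper":0.06},{"dx":0,"dy":0,"dz":-0.05,"twist":0,"gripper":0.06},{"dx":0,"dy":0,"dz":-0.05,"twist":0,"gripper":0.06},{"dx":0,"dy":0,"dz":0,"twist":0,"gripper":0.06}]'
python3 - <<'E'
from h import *
for t in('scene','top'):
    im,d,K,T=grab(t,t+'9');P=cloud(d,K,T).reshape(-1,3)
    o=np.array([.5274,-.3117]);x=np.array([.968,-.2506]);y=np.array([.2506,.968]);q=P[:,:2]-o;X=q@x;Y=q@y
    print(t,[(round(a,3),round(float(np.median(P[k,2])),4),round(float(np.median(Y[k])),4)) for a in np.arange(-.1,.03,.02) for k in[(X>a)&(X<a+.02)&(abs(Y)<.02)&(P[:,2]>.02)&(P[:,2]<.06)] if k.sum()>3])
    k=(P[:,2]>.03)&(P[:,2]<.06)&(abs(Y)<.045)&(abs(X)<.13);print('x ext',X[k].min().round(3),X[k].max().round(3))
    im0,d0,_,_=load(t+'0');g=cv2.absdiff(im,im0).max(2);m=cv2.morphologyEx((g>60).astype('u1'),cv2.MORPH_OPEN,np.ones((3,3)))
    c=cv2.connectedComponentsWithStats(m);print([tuple(s) for s in c[2][1:] if s[4]>25])
    if t=='scene':nut(im,d,K,T)
print(get_state()['eef_pos'],get_state()['contact_force'],get_state()['dq'].round(3))
E
```

```text
t: 31.95
eef_pos: [0.5582, -0.318, 0.2085]
eef_rot: [-3.111, 0.396, 0.184]
contact_force: [-0.3, -1.3, 0.5]
width: 0.7
scene [(np.float64(-0.1), 0.0355, 0.0059), (np.float64(-0.08), 0.0352, 0.0042), (np.float64(-0.06), 0.0362, 0.0047), (np.float64(-0.04), 0.0364, 0.0036), (np.float64(-0.02), 0.036, 0.0033), (np.float64(0.0), 0.0366, 0.0024), (np.float64(0.02), 0.0364, 0.0026)]
x ext -0.11 0.105
[(np.int32(210), np.int32(0), np.int32(19), np.int32(7), np.int32(98)), (np.int32(561), np.int32(0), np.int32(70), np.int32(38), np.int32(882)), (np.int32(229), np.int32(6), np.int32(23), np.int32(11), np.int32(175)), (np.int32(575), np.int32(36), np.int32(42), np.int32(34), np.int32(622)), (np.int32(432), np.int32(44), np.int32(32), np.int32(19), np.int32(140)), (np.int32(527), np.int32(62), np.int32(43), np.int32(45), np.int32(1000)), (np.int32(188), np.int32(91), np.int32(7), np.int32(5), np.int32(30)), (np.int32(423), np.int32(93), np.int32(19), np.int32(36), np.int32(491)), (np.int32(198), np.int32(97), np.int32(42), np.int32(71), np.int32(1395)), (np.int32(483), np.int32(131), np.int32(1
[... 309 characters left out ...]
(12), np.int32(68))]
pointer n 0 c None
hex n 102 flat normal (mod60) ccw deg from u 30.0 err mm 0.61
top []
x ext 0.097 0.098
[(np.int32(210), np.int32(125), np.int32(300), np.int32(328), np.int32(29046)), (np.int32(475), np.int32(189), np.int32(17), np.int32(23), np.int32(196)), (np.int32(368), np.int32(243), np.int32(16), np.int32(19), np.int32(144)), (np.int32(4), np.int32(351), np.int32(285), np.int32(129), np.int32(19176)), (np.int32(102), np.int32(369), np.int32(6), np.int32(6), np.int32(29)), (np.int32(327), np.int32(447), np.int32(34), np.int32(33), np.int32(512))]
[ 0.5554266  -0.31626874  0.2039856 ] [-0.78336282 -0.01997609 -0.63366564] [-0.004  0.032  0.044  0.    -0.007  0.   ]
```

```bash
python3 -c "
from bench import finish_job
print(finish_job())"
```

```text
the job is handed in; nothing more can be done
None
```

The nut is tight at its stop and the large spanner is back on the rest. I handed the job in at about 32 s of the 64 s allowed; it returned no verdict.

**What I did**
- I gripped the hex in the fingers and turned it from about -1.34 to about -0.6 rad, at the short rib.
- I then put the spanner's jaw on the nut and turned it clockwise until it came up solid.
- I drew the spanner off and lowered it onto its original place on the rest. I let go, then lifted the arm clear.

**Last checks**
- **Nut:** with the spanner drawn off, the wrist camera read the pointer at 0.00 rad, with the hexagon agreeing to half a degree. In the final scene view only the hexagon could be read, and it also agreed with the stop.
- **Spanner:** its top is level at about 36 mm along the handle, within 6 mm of where it started and well clear of the nut.
- **Bystanders:** comparing first and last scene pictures shows no change at the wash bottle or at the tins near the cell. The arm's shadow covers part of the picture, so the spatula was not separately checked. The top view was blocked by the arm.

**What did not go smoothly**
- My first two tries with the spanner, pushing the pointer with one arm tip, slipped over it. They moved the nut only from about -0.6 to -0.5 rad.
- The tool drifted several degrees off vertical during the moves, so the spanner came down tip-low. I eased the grip and pressed it flat on the bar before letting go.
- I viewed 12 pictures, the maximum; after that I relied on depth measurements.

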